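# Close up a terrace of model houses on the sloping display tray

## Task

Set the three model houses down in a row on the sloping display tray, each flat on the deck with its door side down against the low lip: red roof nearest the fixed dark end stop, then blue, then yellow. With all three standing free, push the red slider gently along until it presses the whole row tight against the end stop for a moment, and leave it there. Do not drop or topple a house, and leave the glue bottle, paint pot and tree where they are.

Things in the scene. Friction and masses are not known exactly. Their poses are not given: they have to be found in the camera images.
- deck: wooden deck of the fixed tray, sloping 28 degrees, low side to the robot. Origin: on its surface, at the corner of the lip's and end stop's inner faces. x up the slope, y along the row from end stop to red slider, z square out of the deck. Spans x -8..98 mm, y -10..252 mm, 10 mm thick, low edge about 35 mm above the table. Dark lip along the low edge: x -8..0, 8 mm high
- end_stop: fixed dark wooden end stop on the deck, 70 mm along the slope, 10 mm thick, 34 mm high; its face at deck y=0 looks along +y. Same origin and axes as the deck.
- slider (a joint): red upright sliding stop across the deck at the other end (66 mm along the slope from x=2 to 68 mm, 12 mm thick, top 41 mm above the deck). Its inner face is at deck y = 170 mm minus this value; grows (m) as it moves towards the end stop, 0 to 0.08; stiff, about 2 N of friction, stays where it is left. A closed row of three houses stops it at 0.050.
- slider_push (a point): centre of the red slider's outer face (the face away from the houses, looking along deck +y), 21 mm above the deck, at deck x=35 mm: push here along deck -y.
- red_house: loose model house, cream walls, red pitched roof, about 90 g. 42 mm deep (its x) by 40 mm wide (its y); walls vertical to 38 mm, roof ridge along y at 54 mm, small brick chimney to 57 mm. Front with brown door is the -x face, at x=-21 mm. Origin: centre of underside; z up. At first upright on the mat, front within 35 degrees of facing -x.
- red_house_door (a point): middle of the front (door) face of that house, 15 mm above its underside, 21 mm in front of its centre.
- blue_house: loose model house, pale grey walls, blue pitched roof, about 90 g. 42 mm deep (its x) by 40 mm wide (its y); walls vertical to 38 mm, roof ridge along y at 54 mm, small brick chimney to 57 mm. Front with brown door is the -x face, at x=-21 mm. Origin: centre of underside; z up. At first upright on the mat, front within 35 degrees of facing -x.
- blue_house_door (a point): middle of the front (door) face of that house, 15 mm above its underside, 21 mm in front of its centre.
- yellow_house: loose model house, light brown walls, yellow pitched roof, about 90 g. 42 mm deep (its x) by 40 mm wide (its y); walls vertical to 38 mm, roof ridge along y at 54 mm, small brick chimney to 57 mm. Front with brown door is the -x face, at x=-21 mm. Origin: centre of underside; z up. At first upright on the mat, front within 35 degrees of facing -x.
- yellow_house_door (a point): middle of the front (door) face of that house, 15 mm above its underside, 21 mm in front of its centre.
- glue: white glue bottle with red cap, 42 mm diameter, 105 mm high, origin under its centre; leave alone.
- paint_pot: small glass paint pot with blue lid, 38 mm diameter, 38 mm high, origin under its centre; leave alone.
- tree: loose model tree, 42 mm diameter, 66 mm high, origin under its centre; leave alone.

How it is judged (in metres and radians):
On the way, in this order (a step that is already met when the one before it is completed fails the run):
1. all three houses stand flat on the deck near the lip, doors down the slope, in the order red, blue, yellow from the end stop, released (angle between the z axis of each of red_house, blue_house, yellow_house and the z axis of deck, either way round below 0.08 rad and x of each of red_house_door, blue_house_door, yellow_house_door in the frame of deck below 0.01 m and contact force between the fingers and red_house below 0.05 N and z of red_house in the frame of deck between -0.003 and 0.003 m and x of red_house in the frame of deck between 0.013 and 0.029 m and contact force between the fingers and blue_house below 0.05 N and z of blue_house in the frame of deck between -0.003 and 0.003 m and x of blue_house in the frame of deck between 0.013 and 0.029 m and contact force between the fingers and yellow_house below 0.05 N and z of yellow_house in the frame of deck between -0.003 and 0.003 m and x of yellow_house in the frame of deck between 0.013 and 0.029 m and y of blue_house in the frame of red_house above 0.035 m and y of yellow_house in the frame of blue_house above 0.035 m and y of red_house in the frame of deck above 0.015 m and y of yellow_house in the frame of deck below 0.15 m), for 0.2 s.
2. the row is pressed against the end stop (over 2 N between red house and end stop) (contact force between red_house and end_stop above 2 N), for 0.15 s.
At the end, for the whole second after the job is handed in: The houses stand flat on the deck, doors to the lip and fronts within 3 mm of it, square to within 0.06 rad, in a closed row from the end stop: red, blue and yellow within 2, 2.5 and 3 mm of their places in a row without gaps; the slider within 3 mm of touching the row; houses released and at rest (angle between the z axis of each of red_house, blue_house, yellow_house and the z axis of deck, either way round below 0.08 rad and x of each of red_house_door, blue_house_door, yellow_house_door in the frame of deck below 0.01 m and contact force between the fingers and red_house below 0.05 N and z of red_house in the frame of deck between -0.003 and 0.003 m and x of red_house in the frame of deck between 0.018 and 0.024 m and y of red_house in the frame of deck between 0.018 and 0.022 m and angle between the y axis of each of red_house, blue_house, yellow_house and the y axis of deck, either way round below 0.06 rad and linear speed of each of red_house, blue_house, yellow_house below 0.02 m/s and contact force between the fingers and blue_house below 0.05 N and z of blue_house in the frame of deck between -0.003 and 0.003 m and x of blue_house in the frame of deck between 0.018 and 0.024 m and y of blue_house in the frame of deck between 0.0575 and 0.0625 m and contact force between the fingers and yellow_house below 0.05 N and z of yellow_house in the frame of deck between -0.003 and 0.003 m and x of yellow_house in the frame of deck between 0.018 and 0.024 m and y of yellow_house in the frame of deck between 0.097 and 0.103 m and value of joint slider between 0.047 and 0.053 m).
It fails at once if the glue bottle, paint pot or tree is shoved (20 mm) or tipped (distance of any of glue, paint_pot, tree from where it was at the start of the episode above 0.02 m or angle between any of glue, paint_pot, tree's own z axis and vertical above 0.4 rad).
It fails at once if the red house topples over or is dropped (angle between red_house's own z axis and vertical above 1 rad or (linear speed of red_house above 0.4 m/s and contact force between the fingers and red_house below 0.05 N)).
It fails at once if the blue house topples over or is dropped (angle between blue_house's own z axis and vertical above 1 rad or (linear speed of blue_house above 0.4 m/s and contact force between the fingers and blue_house below 0.05 N)).
It fails at once if the yellow house topples over or is dropped (angle between yellow_house's own z axis and vertical above 1 rad or (linear speed of yellow_house above 0.4 m/s and contact force between the fingers and yellow_house below 0.05 N)).
It fails at once if the row is rammed against the end stop (over 40 N) (contact force between red_house and end_stop above 40 N).
It also fails if it takes over 72 s, if anything falls off the work surface, if the arm or the gripper's body presses on something with over 40 N, if the wrist force passes 120 N, or if a joint passes its speed limit or range.

## Robot

A 7-joint arm with a two-finger parallel gripper is mounted at the origin on the work surface. World frame = base frame: x ahead of the robot, y to its left, z up, the work surface at z = 0. Lengths are in mm, angles in degrees, forces in N, time in s.
With the tool pointing down it reaches from about 400 to 925 mm from the base axis. Payload 5.6 kg.
Tool frame: the origin (TCP) lies at the very end of the fingers, on their centre line; the grasp point (between the pads) lies 19 mm behind it; z points along the fingers, y is the line along which they close (so a half turn about z gives the same grasp; the last joint's range is limited). The gripper opens to 85 mm and grips with 20 to 120 N. Pads are 22 mm wide; open, the fingers measure 114 mm over their backs; the gripper's body (76 mm by 85 mm) begins 54 mm behind the grasp point. The pads swing forward as they close: fully open they stand 13 mm farther back than shut.
Start: joints at [60.963, 26.786, -0.665, 91.828, 0.344, 61.387, -3.226], TCP at [290.74, -581.359, 231.29] pointing down, gripper open.
Joint ranges: [-144.91, 144.91], [-17.63, 115.5], [-89.93, 88.59], [15.96, 139.68], [-74.01, 254.01], [8.47, 105.57], [-167.45, 167.45]. Speed limits (degrees/s): [147.25, 147.25, 180, 180, 180, 180, 180].

## Interface

Orientations are given as [roll, pitch, yaw] about the fixed x, y, z axes, in that order (R = Rz(yaw) Ry(pitch) Rx(roll)).
In Python, from rig import env, eyes gives the robot as it stands.
- The arm moves only by the shell command python3 -m jog 'ROWS' [FORCE]. ROWS is JSON, a list of rows, each an object of numbers: "wx", "wy", "wz": the turn, a rotation vector about the tool's x, y, z in degrees; "x", "y", "z": the shift along the tool's x, y, z in cm; "gripper": the finger opening in cm, from 0 to 8.54. A call has 1 to 10 rows; each row shifts and turns the commanded pose from where the row before left it, along the tool's axes as they then stand; what a row does not reach is not made up. A row lasts 1/12 s, in which the tool goes at most 41.7 mm and 7.16 degrees, less where a joint would pass 70% of its speed; a pose out of reach is approached as far as the arm can. A call with a gripper value outside its range is refused whole. The fingers move at their own pace and stop on an object; FORCE is the grip in N (left out, the last holds). Time passes only in rows, so rows that do not move let the fingers close. It gives the time, the measured TCP pose, the force, the opening and the grip force at its end, in the units of the state.
- env.read_state(): the state, without advancing time (a new reading comes with each control period).
- eyes.read_camera(name): name is "side" or "top" or "wrist"; returns the picture (384x512x3 uint8, red, green, blue); there is no depth.
- eyes.camera_params(name): a dict with "K" (3x3 intrinsics, pixels), "pose" (4x4, takes a point from camera to world coordinates). Camera axes: x right, y up, looking along -z (the intrinsics and any distortion apply to the point x, -y, -z); pixel columns grow to the right and rows downward; lengths in mm; the calibration is good to about 2 mm. A picture is of the moment at which its call begins: read the wrist's pose just before it. camera_params takes no time and is no camera call; for the wrist camera it gives the pose at the moment of the call.
- env.finish_job(): hands the job in; it is judged then, once.
Trained networks look in the newest picture that a camera, given by its name, has taken for a name from the list of things; names that differ only in an ending like _2 or _b are one class to them, and where a whole thing is asked for, a point or a joint stands for the part that bears it (a point fixed in the world has none). Each returns a list of dicts, best first, with "score" (0 to 1); they miss things now and then, are a little off and sometimes report something else, mostly with a low value. They report only what shows in the picture. A call takes as long as a camera call.
- eyes.search_frame(target, camera): "centre" ([x, y, z] in mm, in world coordinates, good to about 4 mm: the middle of the surface that is visible of it).
- eyes.landmark_of(target, camera): "centre" ([x, y, z] in mm, in world coordinates, good to about 4 mm: a listed point, or the origin of a listed thing).
The state is a dict: "clock": time; "joint_positions": joint angles; "qd": joint speeds; "tau": joint torques, N m; "tool_pos": TCP position; "orientation": TCP orientation; "ft_force": force on the tool from outside, world axes, zero at the start; "torque": the same for the moment, N m; "width": finger opening in mm; "grip_force": force on a finger pad.
Only numpy, scipy, OpenCV 4.12 (cv2) and the standard library are available. Lean on these libraries where they do the work, as an engineer would, in place of code of your own. Each camera call takes 0.05 s, during which the arm holds its last target. There are 200 camera calls.

## Working session

There is one attempt and no reset: what is moved stays moved. The work goes in short steps, Python scripts to look and compute and a shell command to move; the robot and the scene stay as the last step left them, time stands still between calls to the robot, and variables do not carry over. Pictures are saved under pics/ and viewed, at most 10 in all, crops included, and the job is handed in when it is done.

```bash
mkdir -p pics; ls; cat > h.py <<'E'
import numpy as np, cv2
from rig import env, eyes
from scipy.spatial.transform import Rotation as R
def snap(c,n):
    im=eyes.read_camera(c); cv2.imwrite(f'pics/{n}.png',cv2.cvtColor(im,cv2.COLOR_RGB2BGR)); return im
def best(t,c,f=eyes.landmark_of):
    r=f(t,c)
    return [(np.round(d['centre'],1).tolist(),round(d['score'],2)) for d in r[:2]]
E
python3 - <<'E'
from h import *
print(env.read_state())
a=snap('side','s0'); b=snap('top','t0')
cv2.imwrite('pics/st0.png',cv2.cvtColor(cv2.resize(np.vstack([a,b]),(450,600) if 0 else (400,600)),cv2.COLOR_RGB2BGR))
for n in ['deck','end_stop','slider_push','red_house','red_house_door','blue_house','blue_house_door','yellow_house','yellow_house_door','glue','paint_pot','tree']:
    print(n,'top',best(n,'top'),'side',best(n,'side'))
for c in ['top','side']: print(eyes.camera_params(c))
E
```

```text
pics
{'clock': 0.0, 'joint_positions': array([60.96227648, 26.83778012, -0.66437208, 91.88197756,  0.34522277,
       61.38640082, -3.22639028]), 'qd': array([-0.01144168,  0.07411293,  0.04117245,  0.00295498, -0.067677  ,
        0.04151255, -0.04774342]), 'tau': array([ 1.25463202e-04, -5.32388306e+01,  2.14634207e-02, -2.51305246e+01,
        1.14238486e-02,  7.80699105e-03,  8.51301451e-06]), 'tool_pos': array([ 290.45352821, -580.86021113,  230.31054147]), 'orientation': array([-1.79896147e+02,  8.68165052e-03,  2.65700349e+01]), 'ft_force': array([ 1.47598033, -0.06437592, -0.55655714]), 'torque': array([0.01185468, 0.03293499, 0.03051778]), 'grip_force': 0.0, 'width': 85.0330024580967}
deck top [([597.1, 49.4, 34.4], 0.59), ([485.7, -322.2, 13.1], 0.26)] side [([592.6, 50.0, 35.9], 0.78)]
end_stop top [([591.2, 48.9, 38.3], 0.66)] side [([595.4, 46.7, 38.5], 0.86)]
slider_push top [([549.1, 213.7, 70.9], 0.52)] side [([552.9, 214.3, 70.9], 0.82)]
red_house top [([466.3, -146.7, 4.3], 0.69)] side [([465.9, -147.1, 6.5], 0.92), ([594.0, -211.6, 2.1], 0.66)]
red_house_door top [
[... 1110 characters left out ...]
-4.77364585e+01],
       [ 2.56108298e-02,  1.53305192e-01,  9.87846953e-01,
         1.20048757e+03],
       [ 0.00000000e+00,  0.00000000e+00,  0.00000000e+00,
         1.00000000e+00]])}
{'K': array([[408.32353828,   0.        , 250.80721388],
       [  0.        , 408.32353828, 196.49018914],
       [  0.        ,   0.        ,   1.        ]]), 'pose': array([[ 9.71243818e-01,  1.95039747e-01, -1.36546486e-01,
         4.46827138e+02],
       [-2.38001962e-01,  7.80021772e-01, -5.78723683e-01,
        -6.28828129e+02],
       [-6.36488925e-03,  5.94580131e-01,  8.04011167e-01,
         8.37723570e+02],
       [ 0.00000000e+00,  0.00000000e+00,  0.00000000e+00,
         1.00000000e+00]])}
```

View pics/s0.png

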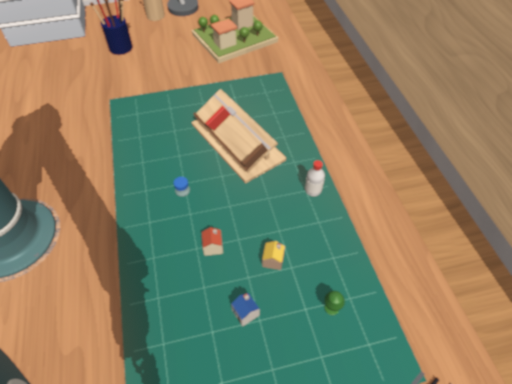

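View pics/t0.png

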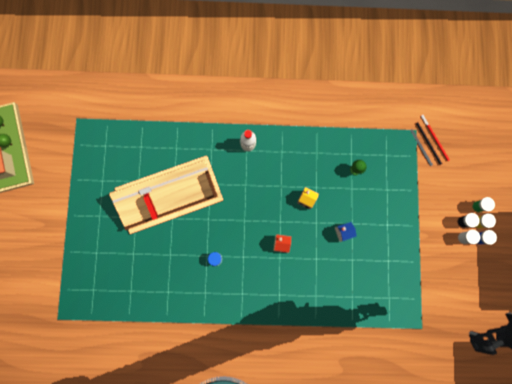

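The side view shows the red house at (212,241), yellow at (274,255) and blue at (245,308). The slider is at (217,118) and the end stop at (253,155). The top view agrees and the network positions fit both. Next I'll work out the move to above the red house.

```bash
cat >> h.py <<'E'
def tool(yaw): # tool down, tool x=house y, tool y=house x for house yaw
    c,s=np.cos(np.radians(yaw)),np.sin(np.radians(yaw)); return np.array([[-s,c,0],[c,s,0],[0,0,-1.]]).T
def cur():
    s=env.read_state(); return np.array(s['tool_pos']),R.from_euler('xyz',s['orientation'],degrees=True).as_matrix(),s
def rows(P,Rt,start=None,n=None):
    p,R0=start or cur()[:2]
    w=R.from_matrix(R0.T@Rt).as_rotvec(degrees=True); d=R0.T@(np.array(P,float)-p)
    n=n or max(1,int(np.ceil(max(np.linalg.norm(w)/6.8,np.linalg.norm(d)/38))))
    q=R.from_rotvec(w/n,degrees=True).as_matrix(); M=sum(np.linalg.matrix_power(q,i) for i in range(n))
    v=np.linalg.solve(M,d)/10
    print(n,'rows  x,y,z',np.round(v,2).tolist(),' w',np.round(w/n,2).tolist(), ' sum cm',np.round(d/10,2).tolist())
E
python3 - <<'E'
from h import *
rows([466,-147,180],tool(-23))
c=eyes.camera_params('wrist'); p,r,s=cur()
print(c['K'][0,0], (r.T@(c['pose'][:3,3]-p)).round(1), (r.T@c['pose'][:3,:3]).round(3))
E
```

```text
13 rows  x,y,z [3.39, -1.43, 0.39]  w [-0.0, 0.0, -3.11]  sum cm [35.11, -31.01, 5.12]
325.24602015120723 [  79.    -1.  -141.6] [[-0.001  0.951  0.308]
 [ 1.     0.001  0.   ]
 [ 0.     0.308 -0.951]]
```

```bash
python3 -m jog '[{"x":3.4,"y":-1.43,"z":0.4,"wz":-3.1},{"x":3.4,"y":-1.43,"z":0.4,"wz":-3.1},{"x":3.4,"y":-1.43,"z":0.4,"wz":-3.1},{"x":3.4,"y":-1.43,"z":0.4,"wz":-3.1},{"x":3.4,"y":-1.43,"z":0.4,"wz":-3.1},{"x":3.4,"y":-1.43,"z":0.4,"wz":-3.1},{"x":3.4,"y":-1.43,"z":0.4,"wz":-3.1},{"x":3.4,"y":-1.43,"z":0.4,"wz":-3.1},{"x":3.4,"y":-1.43,"z":0.4,"wz":-3.1},{"x":3.4,"y":-1.43,"z":0.4,"wz":-3.1}]' && python3 -m jog '[{"x":3.4,"y":-1.43,"z":0.4,"wz":-3.1},{"x":3.4,"y":-1.43,"z":0.4,"wz":-3.1},{"x":3.4,"y":-1.43,"z":0.4,"wz":-3.1},{}]'
cat >> h.py <<'E'
def house(n,cams=('wrist',)):
    C=[];D=[]
    for c in cams:
        eyes.read_camera(c)
        for L,t in ((C,n),(D,n+'_door')):
            r=eyes.landmark_of(t,c)
            if r: L.append(r[0]['centre']); print(c,t,np.round(r[0]['centre'],1),round(r[0]['score'],2))
    c=np.mean(C,0); d=np.mean(D,0); v=(c-d)[:2]; print('yaw',np.degrees(np.arctan2(v[1],v[0])).round(1),'len',np.linalg.norm(v).round(1))
E
python3 - <<'E'
from h import *
print(cur()[0],cur()[2]['orientation'])
snap('wrist','w1'); house('red_house'); house('red_house')
E
```

```text
[ 290.70663913 -581.37697486  231.2760656 ] [1.79999057e+02 4.31360294e-03 2.65677689e+01]schema error: expected keys wx, wy, wz, x, y, z, gripper
  return _methods._mean(a, axis=axis, dtype=dtype,
  ret = ret.dtype.type(ret / rcount)
Traceback (most recent call last):
  File "h.py", line 27, in house
    c=np.mean(C,0); d=np.mean(D,0); v=(c-d)[:2]; print('yaw',np.degrees(np.arctan2(v[1],v[0])).round(1),'len',np.linalg.norm(v).round(1))
                                      ~~~~~^^^^
IndexError: invalid index to scalar variable.
```

View pics/w1.png

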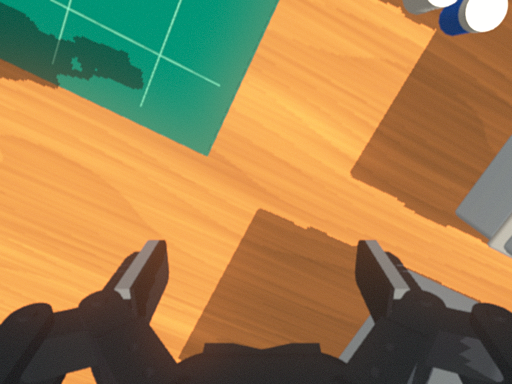

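The picture shows the view from the start pose: mat corner at (208,152), finger pads at about (150,265) and (370,260). The rows were refused because they need every key.

```bash
python3 -m jog '[{"x":3.4,"y":-1.43,"z":0.4,"wx":0,"wy":0,"wz":-3.1,"gripper":8.5},{"x":3.4,"y":-1.43,"z":0.4,"wx":0,"wy":0,"wz":-3.1,"gripper":8.5},{"x":3.4,"y":-1.43,"z":0.4,"wx":0,"wy":0,"wz":-3.1,"gripper":8.5},{"x":3.4,"y":-1.43,"z":0.4,"wx":0,"wy":0,"wz":-3.1,"gripper":8.5},{"x":3.4,"y":-1.43,"z":0.4,"wx":0,"wy":0,"wz":-3.1,"gripper":8.5},{"x":3.4,"y":-1.43,"z":0.4,"wx":0,"wy":0,"wz":-3.1,"gripper":8.5},{"x":3.4,"y":-1.43,"z":0.4,"wx":0,"wy":0,"wz":-3.1,"gripper":8.5},{"x":3.4,"y":-1.43,"z":0.4,"wx":0,"wy":0,"wz":-3.1,"gripper":8.5},{"x":3.4,"y":-1.43,"z":0.4,"wx":0,"wy":0,"wz":-3.1,"gripper":8.5}]' 20
python3 - <<'E'
from h import *
print(cur()[0],cur()[2]['orientation'])
snap('wrist','w2')
for h in ['red_house','blue_house','yellow_house']:
    try: house(h)
    except Exception as e: print(h,e)
rows([466,-147,150],tool(-23))
E
```

```text
clock: 2.25
tool_pos: [447.0, -290.1, 195.4]
orientation: [179.9, -0.0, 54.6]
ft_force: [0.2, -0.2, 0.7]
width: 85.0
grip_force: 0.0
[ 446.96362548 -290.07650863  195.3660238 ] [ 1.79945584e+02 -4.05863523e-03  5.46308997e+01]
wrist red_house [ 468.8 -140.9    3. ] 0.59
wrist red_house_door [ 445.5 -143.1   14.6] 0.69
yaw 5.4 len 23.4
wrist blue_house [ 508.3 -317.8    3.7] 0.83
wrist blue_house_door [ 487.1 -326.1   16.8] 0.93
yaw 21.4 len 22.8
wrist yellow_house [ 688.  -351.9    5.6] 0.55
yaw nan len nan
5 rows  x,y,z [2.72, -1.14, 0.9]  w [0.0, 0.0, -2.53]  sum cm [13.04, -6.86, 4.52]
  return _methods._mean(a, axis=axis, dtype=dtype,
  ret = ret.dtype.type(ret / rcount)
```

View pics/w2.png

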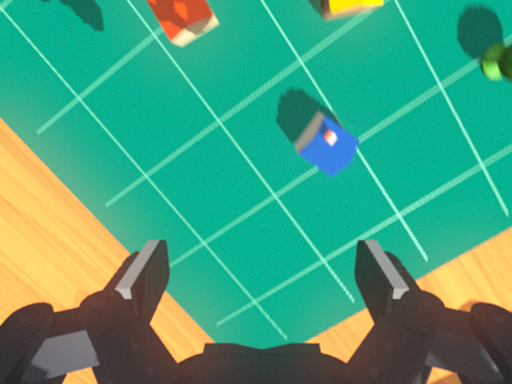

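Blue is at (328,145) and red at (185,20), with part of yellow at (350,5). I'm moving on to above red.

```bash
python3 -m jog '[{"x":2.3,"y":-1.14,"z":0.6,"wx":0,"wy":0,"wz":-2.5,"gripper":8.5},{"x":2.3,"y":-1.14,"z":0.6,"wx":0,"wy":0,"wz":-2.5,"gripper":8.5},{"x":2.3,"y":-1.14,"z":0.6,"wx":0,"wy":0,"wz":-2.5,"gripper":8.5},{"x":2.0,"y":-1.14,"z":0.6,"wx":0,"wy":0,"wz":-2.5,"gripper":8.5}]'
cat >> h.py <<'E'
HUE={'red_house':[(0,8),(172,180)],'blue_house':[(100,130)],'yellow_house':[(20,32)]}
def roof(n,near=None,z=44,cam='wrist'):
    cp=eyes.camera_params(cam); im=eyes.read_camera(cam); hsv=cv2.cvtColor(im,cv2.COLOR_RGB2HSV)
    m=sum(cv2.inRange(hsv,(a,150,60),(b,255,255)) for a,b in HUE[n])
    cs=cv2.findContours(m,cv2.RETR_EXTERNAL,cv2.CHAIN_APPROX_NONE)[0]
    cs=[c for c in cs if cv2.contourArea(c)>150]
    c=cv2.convexHull(max(cs,key=cv2.contourArea))[:,0].astype(float)
    K,T=cp['K'],cp['pose']
    d=np.c_[(c[:,0]-K[0,2])/K[0,0],-(c[:,1]-K[1,2])/K[1,1],-np.ones(len(c))]@T[:3,:3].T
    w=T[:3,3]+d*((z-T[2,3])/d[:,2])[:,None]
    print('roof',n,[np.round(v,1) for v in cv2.minAreaRect(w[:,:2].astype(np.float32))]); return im
E
python3 - <<'E'
from h import *
print(cur()[0],cur()[2]['orientation'])
snap('wrist','w3'); house('red_house'); roof('red_house')
E
```

```text
clock: 3.08
tool_pos: [454.7, -191.5, 171.1]
orientation: [180.0, -0.0, 64.5]
ft_force: [0.0, 0.3, 0.2]
width: 84.7
grip_force: 0.0
[ 454.72948086 -191.49841515  171.10834231] [ 1.79968435e+02 -2.04259190e-02  6.45319745e+01]
wrist red_house [ 470.  -141.3    4.9] 0.67
wrist red_house_door [ 449.9 -139.6   15.7] 0.85
yaw -4.8 len 20.2
roof red_house [array([ 456.8, -143. ]), array([41.9, 19.5]), np.float64(84.2)]
```

View pics/w3.png

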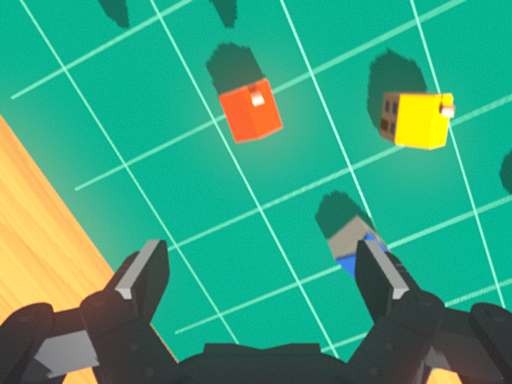

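Red is at (250,110) with its left edge running (220,95)–(236,143), which gives a house yaw of about -6° and a centre of about (469,-142). Next is the grasp.

```bash
sed -i "s/(0,8),(172,180)/(0,14),(172,180)/" h.py; python3 - <<'E'
from h import *
roof('red_house'); roof('yellow_house')
rows([469,-142,75],tool(-6)); rows([469,-142,12],tool(-6),([469,-142,75],tool(-6)))
E
```

```text
roof red_house [array([ 467.6, -144.3]), array([41.7, 41.3]), np.float64(83.3)]
roof yellow_house [array([ 591.2, -211.8]), array([43.2, 41.9]), np.float64(64.8)]
3 rows  x,y,z [1.8, -0.11, 3.22]  w [0.01, 0.01, -6.56]  sum cm [5.3, -0.95, 9.65]
2 rows  x,y,z [0.0, 0.0, 3.15]  w [0.0, 0.0, 0.0]  sum cm [0.0, 0.0, 6.3]
```

```bash
python3 -m jog '[{"x":1.3,"y":-0.1,"z":2.4,"wx":0,"wy":0,"wz":-5,"gripper":8.5},{"x":1.3,"y":-0.1,"z":2.4,"wx":0,"wy":0,"wz":-5,"gripper":8.5},{"x":1.3,"y":-0.1,"z":2.4,"wx":0,"wy":0,"wz":-5,"gripper":8.5},{"x":1.2,"y":-0.1,"z":2.4,"wx":0,"wy":0,"wz":-4,"gripper":8.5},{"x":0,"y":0,"z":0,"wx":0,"wy":0,"wz":0,"gripper":8.5}]'
python3 - <<'E'
from h import *
rows([468,-144,12],tool(-6.5))
snap('wrist','w4'); house('red_house'); roof('red_house')
E
```

```text
clock: 3.85
tool_pos: [464.1, -140.8, 71.8]
orientation: [-179.6, -0.1, 83.6]
ft_force: [-0.9, -0.1, 0.3]
width: 85.0
grip_force: 0.0
2 rows  x,y,z [-0.14, 0.23, 2.99]  w [-0.2, -0.07, 0.07]  sum cm [-0.29, 0.47, 5.98]
wrist red_house [ 468.2 -140.3    4.9] 0.85
wrist red_house_door [ 446.9 -140.5   11.6] 0.57
yaw 0.5 len 21.3
roof red_house [array([ 467.1, -146.2]), array([48.2, 40.8]), np.float64(83.2)]
```

```bash
python3 -m jog '[{"x":-0.1,"y":0.2,"z":1.5,"wx":0,"wy":0,"wz":0,"gripper":8.5},{"x":-0.1,"y":0.2,"z":1.5,"wx":0,"wy":0,"wz":0,"gripper":8.5},{"x":0,"y":0,"z":1.5,"wx":0,"wy":0,"wz":0,"gripper":8.5},{"x":0,"y":0,"z":1.4,"wx":0,"wy":0,"wz":0,"gripper":8.5},{"x":0,"y":0,"z":0,"wx":0,"wy":0,"wz":0,"gripper":3.5},{"x":0,"y":0,"z":0,"wx":0,"wy":0,"wz":0,"gripper":3.5},{"x":0,"y":0,"z":0,"wx":0,"wy":0,"wz":0,"gripper":3.5},{"x":0,"y":0,"z":0,"wx":0,"wy":0,"wz":0,"gripper":3.5},{"x":0,"y":0,"z":0,"wx":0,"wy":0,"wz":0,"gripper":3.5}]' 25
python3 - <<'E'
from h import *
snap('wrist','w5')
E
```

```text
clock: 4.85
tool_pos: [471.2, -145.8, 17.7]
orientation: [179.9, 0.1, 83.4]
ft_force: [-0.6, -0.5, 5.8]
width: 41.3
grip_force: 26.6
```

View pics/w5.png

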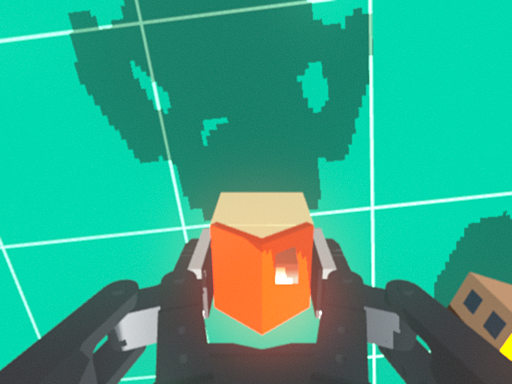

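The house is held square between the pads (roof spans columns 212–310, ridge from (262,238) to (263,333)). I'll compute the house offset along tool x from the ridge, then lift.

```bash
cat >> h.py <<'E'
def ray(px,z,cam='wrist',cp=None):
    cp=cp or eyes.camera_params(cam); K,T=cp['K'],cp['pose']
    d=T[:3,:3]@np.array([(px[0]-K[0,2])/K[0,0],-(px[1]-K[1,2])/K[1,1],-1.]); return T[:3,3]+d*(z-T[2,3])/d[2]
E
python3 - <<'E'
from h import *
p,r,s=cur()
for px in [(262,238),(263,333)]: print(px,(r.T@(ray(px,54)-p)).round(1))
for px in [(213,224),(308,224),(308,310),(215,305)]: print(px,(r.T@(ray(px,38)-p)).round(1))
E
python3 -m jog '[{"x":0,"y":0,"z":-1,"wx":0,"wy":0,"wz":0,"gripper":3.5},{"x":0,"y":0,"z":-2,"wx":0,"wy":0,"wz":0,"gripper":3.5},{"x":0,"y":0,"z":-3,"wx":0,"wy":0,"wz":0,"gripper":3.5},{"x":0,"y":0,"z":-3,"wx":0,"wy":0,"wz":0,"gripper":3.5},{"x":0,"y":0,"z":-3,"wx":0,"wy":0,"wz":0,"gripper":3.5}]'
python3 - <<'E'
from h import *
p,r,s=cur(); print(s['ft_force'],s['width'])
eyes.read_camera('wrist')
for t in ['red_house','red_house_door']:
    for d in eyes.landmark_of(t,'wrist')[:2]: print(t,d['score'],(r.T@(d['centre']-p)).round(1))
E
```

```text
(262, 238) [ 23.4  -0.6 -36.4]
(263, 333) [-19.2  -0.2 -36.3]
(213, 224) [ 21.3 -20.6 -20.4]
(308, 224) [ 21.2  18.3 -20.3]
(308, 310) [-21.5  20.2 -20.3]
(215, 305) [-18.7 -21.6 -20.4]
clock: 5.32
tool_pos: [469.8, -144.9, 138.2]
orientation: [-180.0, -0.0, 83.5]
ft_force: [-0.4, -0.6, -1.0]
width: 41.7
grip_force: 25.7
[-0.37533643 -0.56191876 -0.96462362] 41.65924918284985
red_house 0.91 [ 5.7 -0.4 13.5]
red_house_door 0.87 [  5.1 -22.5   1.7]
```

```bash
python3 - <<'E'
from h import *
rows([590,20,210],tool(21))
E
```

```text
6 rows  x,y,z [2.61, 2.22, -1.18]  w [0.05, 0.03, -4.59]  sum cm [17.81, 9.89, -7.05]
```

```bash
python3 -m jog '[{"x":2.6,"y":2.2,"z":-1.5,"wx":0,"wy":0,"wz":-4.6,"gripper":3.5},{"x":2.6,"y":2.2,"z":-1.5,"wx":0,"wy":0,"wz":-4.6,"gripper":3.5},{"x":2.6,"y":2.2,"z":-1.5,"wx":0,"wy":0,"wz":-4.6,"gripper":3.5},{"x":2.6,"y":2.2,"z":-1,"wx":0,"wy":0,"wz":-4.6,"gripper":3.5},{"x":2.6,"y":2.2,"z":-1,"wx":0,"wy":0,"wz":-4.6,"gripper":3.5},{"x":2.6,"y":2.2,"z":-0.5,"wx":0,"wy":0,"wz":-4.6,"gripper":3.5},{"x":0,"y":0,"z":0,"wx":0,"wy":0,"wz":0,"gripper":3.5},{"x":0,"y":0,"z":0,"wx":0,"wy":0,"wz":0,"gripper":3.5}]'
python3 - <<'E'
from h import *
snap('wrist','w6')
for t in ['deck','end_stop','slider_push','slider']: print(t,best(t,'wrist'))
E
```

```text
clock: 6.13
tool_pos: [586.7, 22.8, 205.3]
orientation: [-179.9, -0.1, 111.3]
ft_force: [-0.5, -0.7, -1.2]
width: 41.2
grip_force: 26.0
deck [([599.4, 47.8, 37.5], 0.73)]
end_stop [([596.6, 47.1, 33.9], 0.74)]
slider_push []Traceback (most recent call last):
  File "<stdin>", line 3, in <module>
  File "h.py", line 7, in best
    r=f(t,c)
ValueError: it knows: blue_house, blue_house_door, deck, end_stop, glue, paint_pot, red_house, red_house_door, slider_push, tree, yellow_house, yellow_house_door
```

View pics/w6.png

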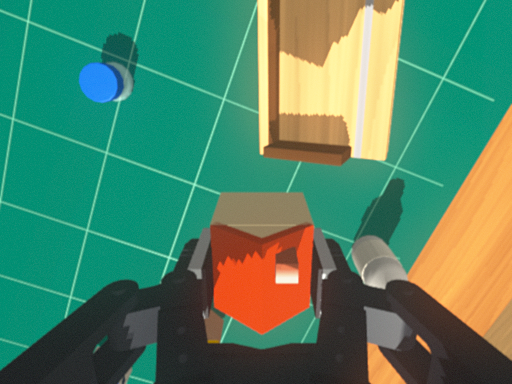

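The red house hangs at (262,270). The tray's end-stop end is at (262,150)–(388,160), the paint pot at (100,82) and the glue at (380,265). I'll enlarge the tray part to fit its pose.

```bash
python3 - <<'E'
from h import *
im=cv2.imread('pics/w6.png')[0:170,245:415]
cv2.imwrite('pics/c6.png',cv2.resize(im,(595,595),interpolation=cv2.INTER_CUBIC))
cp=eyes.camera_params('wrist'); print(cp['pose'][:3,3])
E
```

```text
[557.71263174  93.17167516 346.8179397 ]
```

View pics/c6.png

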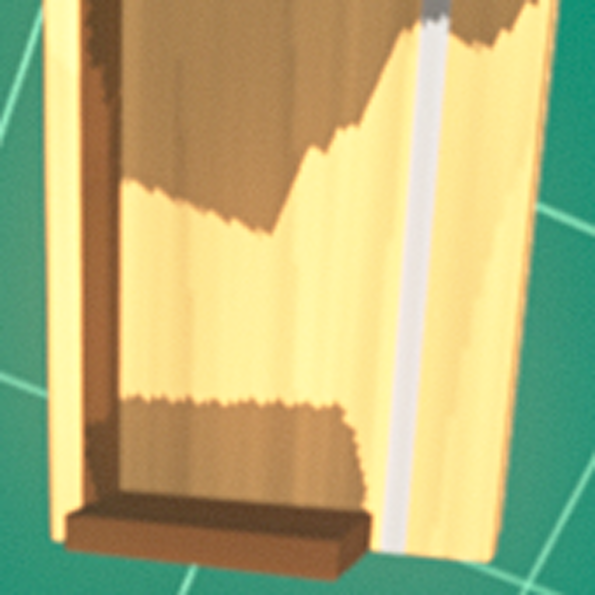

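The crop resolves the lip's inner line, the end stop's corners and the deck's upper edge. I'll fit origin and yaw to these.

```bash
cat > fit.py <<'E'
from h import *
from scipy.optimize import least_squares
cp=eyes.camera_params('wrist'); K,T=cp['K'],cp['pose']
def DR(psi):
    return R.from_euler('ZY',[psi,-28],degrees=True).as_matrix()
def proj(o,psi,q):
    w=DR(psi)@np.array(q,float)+o; c=T[:3,:3].T@(w-T[:3,3]); c=np.array([c[0],-c[1],-c[2]]); u=K@c; return u[:2]/u[2]
def f(v,full=False):
    o,psi,xs=v[:3],v[3],v[4]; xe=xs+70; r=[]
    for q,px in [((0,0,0),(118,494)),((xe,0,0),(370,517)),((xe,0,34),(340,540)),((xe,-10,34),(337,580)),((xs,0,34),(67,515)),((xs,-10,34),(67,550)),((98,-10,0),(493,562))]:
        r+=list(proj(o,psi,q)-(np.array(px)/3.5+[245,0]))
    for (x,z),pts in [((0,0),((121,0),(120,300))),((98,0),((556,0),(524,300))),((-8,8),((80,0),(82,400)))]:
        a,b=proj(o,psi,(x,20,z)),proj(o,psi,(x,90,z)); n=np.array([-(b-a)[1],(b-a)[0]]); n/=np.linalg.norm(n)
        r+=[n@(np.array(p)/3.5+[245,0]-a) for p in pts]
    return np.array(r)
s=least_squares(f,[596,48,36,21,0],loss='soft_l1')
print(s.x.round(2)); print(f(s.x).round(1))
E
python3 fit.py
```

```text
[ 5.9508e+02  4.2450e+01  3.6640e+01  2.1670e+01 -3.5000e-01]
[ 1.1 -1.3  1.9 -1.5  0.1  0.4  0.2  1.3 -1.2 -0.5 -1.   0.6 -0.   0.4
 -0.7 -0.7  0.7  0.8  0.2 -0. ]
```

```bash
cat >> h.py <<'E'
O=np.array([595.1,45.5,36.6]); PSI=21.67
DRm=R.from_euler('ZY',[PSI,-28],degrees=True).as_matrix()
TR=np.c_[DRm[:,1],DRm[:,0],-DRm[:,2]]
def dk(x,y,z): return O+DRm@np.array([x,y,z],float)
def wd(p): return DRm.T@(np.array(p)-O)
def pose():
    p,r,s=cur(); print('deck tcp',wd(p).round(1),'rot err',R.from_matrix(TR.T@r).as_rotvec(degrees=True).round(1),'F deck',(DRm.T@s['ft_force']).round(1),'w',round(s['width'],1),'t',round(s['clock'],2))
E
python3 - <<'E'
from h import *
rows(dk(23,24,75),TR); pose()
E
```

```text
5 rows  x,y,z [0.92, -0.3, 1.83]  w [-5.63, 0.04, -0.14]  sum cm [4.61, 0.3, 9.16]
deck tcp [ 63.  -22.  157.5] rot err [28.1 -0.2  0.7] F deck [-1.   0.3 -1.5] w 41.3 t 6.33
```

```bash
python3 -m jog '[{"x":0.92,"y":-0.3,"z":1.8,"wx":-5.6,"wy":0,"wz":-0.1,"gripper":3.5},{"x":0.92,"y":-0.3,"z":1.8,"wx":-5.6,"wy":0,"wz":-0.1,"gripper":3.5},{"x":0.92,"y":-0.3,"z":1.8,"wx":-5.6,"wy":0,"wz":-0.1,"gripper":3.5},{"x":0.92,"y":-0.3,"z":1.8,"wx":-5.6,"wy":0,"wz":-0.1,"gripper":3.5},{"x":0.92,"y":-0.3,"z":1.8,"wx":-5.6,"wy":0,"wz":-0.1,"gripper":3.5},{"x":0,"y":0,"z":0,"wx":0,"wy":0,"wz":0,"gripper":3.5},{"x":0,"y":0,"z":0,"wx":0,"wy":0,"wz":0,"gripper":3.5}]'
python3 - <<'E'
from h import *
pose()
snap('wrist','w7'); 
for t in ['deck','end_stop','slider_push']: print(t,best(t,'wrist'),best(t,'top') if 0 else '')
snap('top','t7')
for t in ['end_stop','slider_push','red_house']: print(t,best(t,'top'))
E
```

```text
clock: 6.92
tool_pos: [574.2, 50.8, 125.4]
orientation: [155.7, 1.0, 110.9]
ft_force: [0.4, -0.3, -0.8]
width: 41.4
grip_force: 26.1
deck tcp [26.2 12.7 86.6] rot err [ 3.8 -1.2  0.3] F deck [-0.1 -0.4 -0.8] w 41.4 t 6.92
deck [([596.7, 48.8, 38.6], 0.71)] 
end_stop [] 
slider_push [] 
end_stop []
slider_push [([552.1, 215.1, 70.4], 0.62), ([590.5, -211.4, 5.0], 0.47)]
red_house [([583.0, 51.3, 115.7], 0.53)]
```

```bash
sed -i 's/45.5,36.6/47,36.6/' h.py; python3 - <<'E'
from h import *
pose(); rows(dk(23,24,40),TR,n=3)
E
```

```text
deck tcp [27.5 12.1 87. ] rot err [ 3.6 -1.2  0.2] F deck [-0.   0.4 -0.9] w 41.9 t 7.32
3 rows  x,y,z [0.42, -0.09, 1.57]  w [-1.19, 0.41, -0.06]  sum cm [1.29, -0.16, 4.69]
```

```bash
python3 -m jog '[{"x":0.42,"y":-0.05,"z":1.2,"wx":-1.2,"wy":0.4,"wz":0,"gripper":3.5},{"x":0.42,"y":-0.05,"z":1.2,"wx":-1.2,"wy":0.4,"wz":0,"gripper":3.5},{"x":0.42,"y":-0.05,"z":1.2,"wx":-1.2,"wy":0.4,"wz":0,"gripper":3.5},{"x":0,"y":0,"z":1,"wx":0,"wy":0,"wz":0,"gripper":3.5},{"x":0,"y":0,"z":0,"wx":0,"wy":0,"wz":0,"gripper":3.5},{"x":0,"y":0,"z":0,"wx":0,"wy":0,"wz":0,"gripper":3.5}]'
python3 - <<'E'
from h import *
pose(); 
snap('wrist','w8'); rows(dk(23,24,18),TR)
E
```

```text
clock: 7.82
tool_pos: [585.4, 65.3, 89.9]
orientation: [153.0, 0.3, 111.3]
ft_force: [-0.1, -0.3, -0.7]
width: 41.5
grip_force: 26.1
deck tcp [23.  20.6 48.1] rot err [ 1.  -0.4  0.2] F deck [-0.5 -0.2 -0.5] w 41.5 t 7.82
1 rows  x,y,z [0.37, 0.02, 3.04]  w [-0.98, 0.45, -0.16]  sum cm [0.37, 0.02, 3.04]
```

View pics/w8.png

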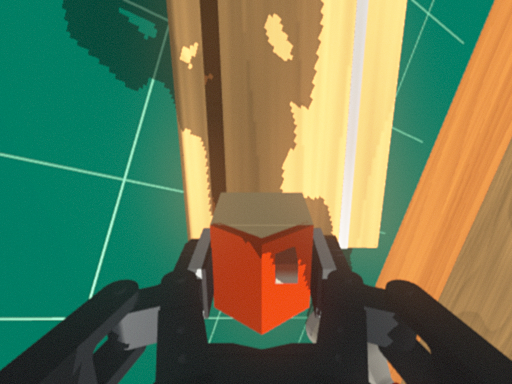

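The lip's inner line runs at column ~221–225 (rows 20–180) just left of the held house (columns 212–310). I'm checking this against the model.

```bash
python3 - <<'E'
from h import *
im=cv2.cvtColor(cv2.imread('pics/w8.png'),cv2.COLOR_BGR2GRAY).astype(int)
for r in (100,160): print(r,im[r,180:240].tolist())
cp=eyes.camera_params('wrist'); K,T=cp['K'],cp['pose']
def onplane(px,h):
    d=DRm.T@T[:3,:3]@np.array([(px[0]-K[0,2])/K[0,0],-(px[1]-K[1,2])/K[1,1],-1.]); c=wd(T[:3,3]); return c+d*(h-c[2])/d[2]
for px in [(221,30),(223,100),(224,160),(378,247),(395,100)]: print(px,onplane(px,0).round(1))
for px in [(202,30),(206,100),(208,160)]: print(px,onplane(px,8).round(1))
pose()
E
```

```text
100 [122, 131, 139, 145, 138, 137, 137, 140, 140, 143, 145, 143, 147, 142, 135, 135, 134, 132, 130, 128, 127, 123, 127, 132, 125, 103, 71, 61, 64, 65, 62, 61, 65, 66, 64, 62, 61, 64, 59, 61, 58, 71, 104, 126, 130, 130, 135, 131, 130, 128, 127, 123, 120, 121, 122, 119, 119, 119, 118, 120]
160 [113, 125, 130, 149, 189, 215, 223, 231, 233, 232, 232, 230, 231, 231, 232, 233, 233, 230, 230, 230, 227, 224, 223, 221, 220, 222, 217, 172, 134, 100, 76, 72, 72, 74, 72, 72, 71, 73, 70, 71, 71, 72, 72, 68, 83, 117, 129, 131, 133, 133, 129, 127, 131, 124, 124, 126, 122, 121, 123, 121]
(221, 30) [  0.5 122.5   0. ]
(223, 100) [ 0. 86.  0.]
(224, 160) [-0.8 50.7  0. ]
(378, 247) [98.1 -8.2  0. ]
(395, 100) [97.4 85.8  0. ]
(202, 30) [ -8.2 121.6   8. ]
(206, 100) [-8.2 86.7  8. ]
(208, 160) [-9.  52.8  8. ]
deck tcp [23.4 20.5 48.5] rot err [ 1.  -0.5  0.2] F deck [-0.8  0.3 -0.8] w 41.5 t 7.87
```

```bash
sed -i 's/595.1,47,36.6/594.4,48.7,36.6/; s/PSI=21.67/PSI=21.3/' h.py; python3 - <<'E'
from h import *
pose(); rows(dk(23,24,20),TR,n=4)
E
```

```text
deck tcp [23.3 18.7 48.5] rot err [ 1.  -0.3 -0.2] F deck [-0.8  0.3 -0.8] w 41.5 t 7.87
4 rows  x,y,z [0.14, 0.0, 0.71]  w [-0.25, 0.07, 0.04]  sum cm [0.55, 0.02, 2.85]
```

```bash
python3 -m jog '[{"x":0.2,"y":0,"z":0.8,"wx":-0.25,"wy":0.1,"wz":0,"gripper":3.5},{"x":0.2,"y":0,"z":0.8,"wx":-0.25,"wy":0.1,"wz":0,"gripper":3.5},{"x":0.15,"y":0,"z":0.7,"wx":-0.25,"wy":0.1,"wz":0,"gripper":3.5},{"x":0,"y":0,"z":0.4,"wx":-0.25,"wy":0,"wz":0,"gripper":3.5},{"x":0,"y":0,"z":0,"wx":0,"wy":0,"wz":0,"gripper":3.5},{"x":0,"y":0,"z":0,"wx":0,"wy":0,"wz":0,"gripper":3.5},{"x":0,"y":0,"z":0,"wx":0,"wy":0,"wz":0,"gripper":3.5}]'
python3 -c "
from h import *
pose()"
```

```text
clock: 8.45
tool_pos: [595.2, 74.7, 66.8]
orientation: [151.9, 0.1, 111.4]
ft_force: [0.1, -1.6, -1.1]
width: 41.3
grip_force: 26.2
deck tcp [23.2 23.9 21.9] rot err [-0.1 -0.  -0.2] F deck [-1.  -1.5 -0.8] w 41.3 t 8.45
```

Now creeping down until contact.

```bash
python3 -m jog '[{"x":0,"y":0,"z":0.15,"wx":0,"wy":0,"wz":0,"gripper":3.5},{"x":0,"y":0,"z":0.15,"wx":0,"wy":0,"wz":0,"gripper":3.5},{"x":0,"y":0,"z":0.1,"wx":0,"wy":0,"wz":0,"gripper":3.5},{"x":0,"y":0,"z":0,"wx":0,"wy":0,"wz":0,"gripper":3.5},{"x":0,"y":0,"z":0,"wx":0,"wy":0,"wz":0,"gripper":3.5}]'
python3 -c "
from h import *
pose()"
```

```text
clock: 8.87
tool_pos: [596.7, 75.6, 62.6]
orientation: [152.0, 0.1, 111.5]
ft_force: [-0.1, 0.5, -1.5]
width: 41.4
grip_force: 26.2
deck tcp [22.7 24.2 17.4] rot err [-0.   0.  -0.2] F deck [-0.6  0.5 -1.4] w 41.4 t 8.87
```

```bash
python3 -m jog '[{"x":0,"y":0,"z":0.1,"wx":0,"wy":0,"wz":0,"gripper":3.5},{"x":0,"y":0,"z":0.1,"wx":0,"wy":0,"wz":0,"gripper":3.5},{"x":0,"y":0,"z":0,"wx":0,"wy":0,"wz":0,"gripper":3.5}]'; python3 -m jog '[{"x":0,"y":0,"z":0.1,"wx":0,"wy":0,"wz":0,"gripper":3.5},{"x":0,"y":0,"z":0,"wx":0,"wy":0,"wz":0,"gripper":3.5}]'
python3 -c "
from h import *
pose()"
```

```text
clock: 9.12
tool_pos: [597.7, 75.9, 60.8]
orientation: [152.0, 0.1, 111.5]
ft_force: [0.6, -0.1, -1.1]
width: 41.6
grip_force: 26.2
clock: 9.28
tool_pos: [597.8, 75.8, 60.6]
orientation: [152.0, 0.1, 111.5]
ft_force: [-7.5, -2.8, 10.4]
width: 41.4
grip_force: 27.9
deck tcp [22.8 24.  15.1] rot err [-0.  -0.  -0.2] F deck [-2.1  0.1 12.9] w 41.4 t 9.28
```

```bash
python3 -m jog '[{"x":0,"y":0,"z":-0.05,"wx":0,"wy":0,"wz":0,"gripper":3.5},{"x":0,"y":0,"z":0,"wx":0,"wy":0,"wz":0,"gripper":7},{"x":0,"y":0,"z":0,"wx":0,"wy":0,"wz":0,"gripper":7},{"x":0,"y":0,"z":0,"wx":0,"wy":0,"wz":0,"gripper":7},{"x":0,"y":0,"z":-1.5,"wx":0,"wy":0,"wz":0,"gripper":8},{"x":0,"y":0,"z":-3,"wx":0,"wy":0,"wz":0,"gripper":8.5},{"x":0,"y":0,"z":-3,"wx":0,"wy":0,"wz":0,"gripper":8.5},{"x":0,"y":0,"z":-2,"wx":0,"wy":0,"wz":0,"gripper":8.5},{"x":0,"y":0,"z":0,"wx":0,"wy":0,"wz":0,"gripper":8.5},{"x":0,"y":0,"z":0,"wx":0,"wy":0,"wz":0,"gripper":8.5}]'
cat >> h.py <<'E'
def hdeck(n,cams=('wrist','top','side')):
    for c in cams:
        eyes.read_camera(c)
        for t in (n,n+'_door'):
            r=eyes.landmark_of(t,c)
            if r: print(c,t,wd(r[0]['centre']).round(1),round(r[0]['score'],2))
E
python3 -c "
from h import *
pose(); hdeck('red_house'); snap('wrist','w9')
p=dk(23,24,130); rows([505,-317,160],tool(18))
snap('top','t9'); roof('blue_house',cam='top'); roof('yellow_house',cam='top'); house('blue_house',('top','side'))
"
```

```text
clock: 10.12
tool_pos: [560.9, 59.6, 137.6]
orientation: [151.9, 0.1, 111.3]
ft_force: [0.1, -0.9, -0.6]
width: 84.8
grip_force: 0.0
deck tcp [ 23.4  22.3 102. ] rot err [-0.1 -0.1 -0. ] F deck [-0.5 -0.9 -0.4] w 84.8 t 10.12
wrist red_house [23.9 27.6 -0.8] 0.6
wrist red_house_door [-2.4 26.2 15.1] 0.76
top red_house [19.4 21.7  3.7] 0.38
top red_house_door [-4.6 25.6 13.9] 0.42
side red_house [19.  26.7  3.4] 0.56
side red_house_door [-0.6 22.1 17.3] 0.79
11 rows  x,y,z [-3.06, -1.54, -0.65]  w [2.55, -0.07, 0.31]  sum cm [-33.2, -15.69, -10.93]
roof blue_house [array([ 508.6, -319. ]), array([43. , 41.2]), np.float64(19.8)]
roof yellow_house [array([ 596. , -212.7]), array([42.4, 43.3]), np.float64(62.8)]
top blue_house [ 504.5 -316.2    4.3] 0.68
top blue_house_door [ 484.2 -323.1   16.7] 0.56
side blue_house [591.6  48.7  37.7] 0.73
side blue_house_door [ 485.5 -324.1   17.6] 0.8
yaw 71.6 len 200.1
```

```bash
python3 -m jog '[{"x":-3.06,"y":-1.54,"z":-0.65,"wx":2.55,"wy":0,"wz":0.3,"gripper":8.5},{"x":-3.06,"y":-1.54,"z":-0.65,"wx":2.55,"wy":0,"wz":0.3,"gripper":8.5},{"x":-3.06,"y":-1.54,"z":-0.65,"wx":2.55,"wy":0,"wz":0.3,"gripper":8.5},{"x":-3.06,"y":-1.54,"z":-0.65,"wx":2.55,"wy":0,"wz":0.3,"gripper":8.5},{"x":-3.06,"y":-1.54,"z":-0.65,"wx":2.55,"wy":0,"wz":0.3,"gripper":8.5},{"x":-3.06,"y":-1.54,"z":-0.65,"wx":2.55,"wy":0,"wz":0.3,"gripper":8.5},{"x":-3.06,"y":-1.54,"z":-0.65,"wx":2.55,"wy":0,"wz":0.3,"gripper":8.5},{"x":-3.06,"y":-1.54,"z":-0.65,"wx":2.55,"wy":0,"wz":0.3,"gripper":8.5},{"x":-3.06,"y":-1.54,"z":-0.65,"wx":2.55,"wy":0,"wz":0.3,"gripper":8.5},{"x":-3.06,"y":-1.54,"z":-0.65,"wx":2.55,"wy":0,"wz":0.3,"gripper":8.5}]' >/dev/null;  python3 -m jog '[{"x":0,"y":0,"z":0,"wx":0,"wy":0,"wz":0,"gripper":8.5},{"x":0,"y":0,"z":0,"wx":0,"wy":0,"wz":0,"gripper":8.5}]'
python3 -c "
from h import *
house('blue_house'); roof('blue_house'); roof('yellow_house')
rows([508,-319,75],tool(20)); rows([508,-319,150],tool(20))
"
```

```text
clock: 12.07
tool_pos: [511.1, -285.4, 153.1]
orientation: [177.4, -0.7, 108.3]
ft_force: [0.5, 1.0, -0.6]
width: 84.4
grip_force: 0.0
wrist blue_house [ 506.9 -316.2    6. ] 0.83
wrist blue_house_door [ 485.  -325.1   18.1] 0.55
yaw 22.1 len 23.6
roof blue_house [array([ 505.6, -318.4]), array([41.1, 46.6]), np.float64(20.3)]
roof yellow_house [array([ 592.7, -210. ]), array([43.5, 42.2]), np.float64(65.1)]
3 rows  x,y,z [-1.15, -0.58, 2.59]  w [0.85, -0.22, -0.45]  sum cm [-3.5, -1.82, 7.72]
1 rows  x,y,z [-3.41, -1.49, 0.22]  w [2.54, -0.67, -1.35]  sum cm [-3.41, -1.49, 0.22]
```

```bash
python3 -m jog '[{"x":-1.15,"y":-0.6,"z":1.2,"wx":0.85,"wy":-0.2,"wz":-0.5,"gripper":8.5},{"x":-1.15,"y":-0.6,"z":2,"wx":0.85,"wy":-0.2,"wz":-0.5,"gripper":8.5},{"x":-1.15,"y":-0.6,"z":2,"wx":0.85,"wy":-0.2,"wz":-0.4,"gripper":8.5},{"x":0,"y":0,"z":2,"wx":0,"wy":0,"wz":0,"gripper":8.5},{"x":0,"y":0,"z":0,"wx":0,"wy":0,"wz":0,"gripper":8.5},{"x":0,"y":0,"z":0,"wx":0,"wy":0,"wz":0,"gripper":8.5},{"x":0,"y":0,"z":0,"wx":0,"wy":0,"wz":0,"gripper":8.5}]' 
python3 -c "
from h import *
rows([507,-318,13],tool(20))
"
```

```text
clock: 12.9
tool_pos: [507.2, -320.5, 81.2]
orientation: [180.0, -0.0, 110.0]
ft_force: [0.8, 0.5, 0.4]
width: 85.1
grip_force: 0.0
2 rows  x,y,z [0.12, 0.03, 3.41]  w [0.02, -0.02, -0.0]  sum cm [0.24, 0.06, 6.82]
```

```bash
python3 -m jog '[{"x":0.2,"y":0.05,"z":2,"wx":0,"wy":0,"wz":0,"gripper":8.5},{"x":0,"y":0,"z":2,"wx":0,"wy":0,"wz":0,"gripper":8.5},{"x":0,"y":0,"z":2,"wx":0,"wy":0,"wz":0,"gripper":8.5},{"x":0,"y":0,"z":0.8,"wx":0,"wy":0,"wz":0,"gripper":8.5},{"x":0,"y":0,"z":0,"wx":0,"wy":0,"wz":0,"gripper":3.5},{"x":0,"y":0,"z":0,"wx":0,"wy":0,"wz":0,"gripper":3.5},{"x":0,"y":0,"z":0,"wx":0,"wy":0,"wz":0,"gripper":3.5},{"x":0,"y":0,"z":0,"wx":0,"wy":0,"wz":0,"gripper":3.5},{"x":0,"y":0,"z":0,"wx":0,"wy":0,"wz":0,"gripper":3.5}]' 25
cat >> h.py <<'E'
def held(n):
    p,r,s=cur(); im=snap('wrist','held_'+n); hsv=cv2.cvtColor(im,cv2.COLOR_RGB2HSV)
    m=sum(cv2.inRange(hsv,(a,130,60),(b,255,255)) for a,b in HUE[n]); m[:, :200]=0; m[:,325:]=0; m[:180]=0
    y,x=np.nonzero(m); k=abs(x-262)<=2; print('rows at ridge col',y[k].min(),y[k].max(),'cols',x.min(),x.max())
    for d in eyes.landmark_of(n,'wrist')[:1]: print((r.T@(d['centre']-p)).round(1))
E
python3 -c "
from h import *
held('blue_house')"
```

```text
clock: 13.65
tool_pos: [507.4, -319.3, 14.2]
orientation: [179.9, 0.1, 109.9]
ft_force: [-0.7, -0.0, 5.2]
width: 41.5
grip_force: 26.5
rows at ridge col 239 337 cols 209 315
[1.3 0.2 6.7]
```

```bash
python3 -m jog '[{"x":0,"y":0,"z":-1,"wx":0,"wy":0,"wz":0,"gripper":3.5},{"x":0,"y":0,"z":-3,"wx":0,"wy":0,"wz":0,"gripper":3.5},{"x":0,"y":0,"z":-4,"wx":0,"wy":0,"wz":0,"gripper":3.5},{"x":0,"y":0,"z":-4,"wx":0,"wy":0,"wz":0,"gripper":3.5},{"x":0,"y":0,"z":-4,"wx":0,"wy":0,"wz":0,"gripper":3.5},{"x":0,"y":0,"z":0,"wx":0,"wy":0,"wz":0,"gripper":3.5}]'
python3 -c "
from h import *
rows(dk(23,69,120),TR,n=13)
"
```

```text
clock: 14.25
tool_pos: [510.6, -319.6, 181.2]
orientation: [179.5, 0.5, 109.9]
ft_force: [1.6, 0.8, -0.8]
width: 41.5
grip_force: 25.9
13 rows  x,y,z [2.95, 1.25, 0.5]  w [-2.12, 0.06, -0.09]  sum cm [38.59, 16.66, 2.6]
```

```bash
python3 -m jog '[{"x":2.95,"y":1.25,"z":0.4,"wx":-2.1,"wy":0,"wz":-0.1,"gripper":3.5},{"x":2.95,"y":1.25,"z":0.4,"wx":-2.1,"wy":0,"wz":-0.1,"gripper":3.5},{"x":2.95,"y":1.25,"z":0.4,"wx":-2.1,"wy":0,"wz":-0.1,"gripper":3.5},{"x":2.95,"y":1.25,"z":0.4,"wx":-2.1,"wy":0,"wz":-0.1,"gripper":3.5},{"x":2.95,"y":1.25,"z":0.4,"wx":-2.1,"wy":0,"wz":-0.1,"gripper":3.5},{"x":2.95,"y":1.25,"z":0.4,"wx":-2.1,"wy":0,"wz":-0.1,"gripper":3.5},{"x":2.95,"y":1.25,"z":0.4,"wx":-2.1,"wy":0,"wz":-0.1,"gripper":3.5},{"x":2.95,"y":1.25,"z":0.4,"wx":-2.1,"wy":0,"wz":-0.1,"gripper":3.5},{"x":2.95,"y":1.25,"z":0.4,"wx":-2.1,"wy":0,"wz":-0.1,"gripper":3.5},{"x":2.95,"y":1.25,"z":0.4,"wx":-2.1,"wy":0,"wz":-0.1,"gripper":3.5}]' >/dev/null;  python3 -m jog '[{"x":2.95,"y":1.25,"z":0.4,"wx":-2.1,"wy":0,"wz":-0.1,"gripper":3.5},{"x":2.95,"y":1.25,"z":0.4,"wx":-2.1,"wy":0,"wz":-0.1,"gripper":3.5},{"x":2.9,"y":1.25,"z":0.4,"wx":-2.1,"wy":0,"wz":0,"gripper":3.5},{"x":0,"y":0,"z":0,"wx":0,"wy":0,"wz":0,"gripper":3.5},{"x":0,"y":0,"z":0,"wx":0,"wy":0,"wz":0,"gripper":3.5}]'
python3 -c "
from h import *
pose(); rows(dk(22.5,69,50),TR,n=4)
"
```

```text
clock: 15.5
tool_pos: [528.8, 102.2, 157.8]
orientation: [152.7, 0.4, 111.5]
ft_force: [-0.1, -0.7, -0.7]
width: 41.7
grip_force: 25.8
deck tcp [ 20.   73.6 126.6] rot err [ 0.7 -0.2 -0.4] F deck [-0.6 -0.6 -0.5] w 41.7 t 15.5
4 rows  x,y,z [-0.11, 0.08, 1.91]  w [-0.17, 0.05, 0.09]  sum cm [-0.44, 0.34, 7.66]
```

```bash
python3 -m jog '[{"x":-0.1,"y":0.07,"z":1.9,"wx":-0.2,"wy":0,"wz":0.1,"gripper":3.5},{"x":-0.1,"y":0.07,"z":1.9,"wx":-0.2,"wy":0,"wz":0.1,"gripper":3.5},{"x":-0.1,"y":0.07,"z":1.9,"wx":-0.2,"wy":0,"wz":0.1,"gripper":3.5},{"x":-0.1,"y":0.07,"z":1.9,"wx":0,"wy":0,"wz":0.1,"gripper":3.5},{"x":0,"y":0,"z":0,"wx":0,"wy":0,"wz":0,"gripper":3.5},{"x":0,"y":0,"z":0,"wx":0,"wy":0,"wz":0,"gripper":3.5},{"x":0,"y":0,"z":0,"wx":0,"wy":0,"wz":0,"gripper":3.5}]'
python3 -c "
from h import *
pose(); rows(dk(22.5,69,17),TR,n=4); held('blue_house')
im=cv2.cvtColor(cv2.imread('pics/held_blue_house.png'),cv2.COLOR_BGR2GRAY).astype(int)
print(im[100,180:260:2].tolist())
"
```

```text
clock: 16.08
tool_pos: [566.5, 107.5, 91.5]
orientation: [152.1, 0.0, 110.6]
ft_force: [0.5, 0.7, -0.6]
width: 41.7
grip_force: 25.9
deck tcp [21.7 64.9 50.6] rot err [ 0.1 -0.3  0.6] F deck [ 0.3  0.4 -0.9] w 41.7 t 16.08
4 rows  x,y,z [0.11, 0.02, 0.84]  w [-0.03, 0.08, -0.14]  sum cm [0.43, 0.09, 3.36]
rows at ridge col 245 336 cols 210 311
[ 0.3  2.1 10.6]
[136, 147, 143, 146, 149, 151, 146, 139, 137, 136, 138, 140, 135, 65, 61, 60, 61, 62, 65, 65, 71, 129, 130, 129, 132, 126, 119, 117, 117, 120, 117, 122, 129, 127, 124, 122, 125, 126, 125, 127]
```

```bash
python3 -m jog '[{"x":0.45,"y":0.05,"z":0,"wx":0,"wy":0.3,"wz":-0.5,"gripper":3.5},{"x":0,"y":0.03,"z":0.7,"wx":0,"wy":0,"wz":0,"gripper":3.5},{"x":0,"y":0,"z":0.8,"wx":0,"wy":0,"wz":0,"gripper":3.5},{"x":0,"y":0,"z":0.8,"wx":0,"wy":0,"wz":0,"gripper":3.5},{"x":0,"y":0,"z":0.8,"wx":0,"wy":0,"wz":0,"gripper":3.5},{"x":0,"y":0,"z":0.2,"wx":0,"wy":0,"wz":0,"gripper":3.5},{"x":0,"y":0,"z":0,"wx":0,"wy":0,"wz":0,"gripper":3.5},{"x":0,"y":0,"z":0,"wx":0,"wy":0,"wz":0,"gripper":3.5}]'
python3 -c "
from h import *
pose(); hdeck('red_house',('top','side'))
"
```

```text
clock: 16.85
tool_pos: [579.9, 118.3, 62.7]
orientation: [152.1, -0.0, 111.3]
ft_force: [0.5, 0.6, -1.1]
width: 41.5
grip_force: 26.0
deck tcp [22.6 70.1 17.5] rot err [0.1 0.  0. ] F deck [ 0.1  0.4 -1.3] w 41.5 t 16.85
top red_house [19.5 22.1  2.3] 0.82
side red_house [20.7 26.4  2.4] 0.59
side red_house_door [ 2.5 23.2 19. ] 0.84
```

```bash
python3 -m jog '[{"x":0,"y":0,"z":0.2,"wx":0,"wy":0,"wz":0,"gripper":3.5},{"x":0,"y":0,"z":0.15,"wx":0,"wy":0,"wz":0,"gripper":3.5},{"x":0,"y":0,"z":0.1,"wx":0,"wy":0,"wz":0,"gripper":3.5},{"x":0,"y":0,"z":0,"wx":0,"wy":0,"wz":0,"gripper":3.5}]'
python3 -m jog '[{"x":0,"y":0,"z":0.1,"wx":0,"wy":0,"wz":0,"gripper":3.5},{"x":0,"y":0,"z":0,"wx":0,"wy":0,"wz":0,"gripper":3.5}]';python3 -c "
from h import *
pose()
"
```

```text
clock: 17.48
tool_pos: [581.9, 119.2, 58.0]
orientation: [152.1, -0.0, 111.3]
ft_force: [-0.5, -0.0, -1.0]
width: 41.5
grip_force: 26.0
clock: 17.65
tool_pos: [582.2, 119.2, 57.7]
orientation: [152.1, 0.0, 111.3]
ft_force: [-3.0, -2.9, 3.3]
width: 41.8
grip_force: 26.8
deck tcp [22.4 70.1 11.9] rot err [ 0.1 -0.  -0. ] F deck [-1.8 -1.6  4.8] w 41.8 t 17.65
```

```bash
python3 -m jog '[{"x":0,"y":0,"z":0,"wx":0,"wy":0,"wz":0,"gripper":7},{"x":0,"y":0,"z":0,"wx":0,"wy":0,"wz":0,"gripper":7},{"x":0,"y":0,"z":0,"wx":0,"wy":0,"wz":0,"gripper":7},{"x":0,"y":0,"z":-1.5,"wx":0,"wy":0,"wz":0,"gripper":8},{"x":0,"y":0,"z":-3,"wx":0,"wy":0,"wz":0,"gripper":8.5},{"x":0,"y":0,"z":-3.5,"wx":0,"wy":0,"wz":0,"gripper":8.5},{"x":0,"y":0,"z":-3,"wx":0,"wy":0,"wz":0,"gripper":8.5},{"x":0,"y":0,"z":0,"wx":0,"wy":0,"wz":0,"gripper":8.5}]'
python3 -c "
from h import *
pose(); hdeck('blue_house',('wrist','side'))
rows([592,-211,150],tool(-25.5),n=10)
"
```

```text
clock: 18.32
tool_pos: [546.5, 102.6, 136.5]
orientation: [151.9, 0.1, 111.0]
ft_force: [0.2, -0.2, -0.2]
width: 84.8
grip_force: 0.0
deck tcp [24.8 67.6 99.9] rot err [-0.1 -0.2  0.2] F deck [ 0.  -0.3 -0.2] w 84.8 t 18.32
wrist blue_house [22.4 70.3  2.5] 0.79
wrist blue_house_door [-1.9 72.9 17.5] 0.97
side blue_house [17.5 72.2  3.8] 0.74
side blue_house_door [ 0.1 71.1 12.7] 0.75
10 rows  x,y,z [-3.23, 0.52, -0.15]  w [2.63, -1.13, 4.58]  sum cm [-31.06, -5.49, -4.89]
```

```bash
python3 -m jog '[{"x":-3.2,"y":0.5,"z":-0.3,"wx":2.6,"wy":-1.1,"wz":4.6,"gripper":8.5},{"x":-3.2,"y":0.5,"z":-0.15,"wx":2.6,"wy":-1.1,"wz":4.6,"gripper":8.5},{"x":-3.2,"y":0.5,"z":-0.15,"wx":2.6,"wy":-1.1,"wz":4.6,"gripper":8.5},{"x":-3.2,"y":0.5,"z":-0.15,"wx":2.6,"wy":-1.1,"wz":4.6,"gripper":8.5},{"x":-3.2,"y":0.5,"z":-0.15,"wx":2.6,"wy":-1.1,"wz":4.6,"gripper":8.5},{"x":-3.2,"y":0.5,"z":-0.15,"wx":2.6,"wy":-1.1,"wz":4.6,"gripper":8.5},{"x":-3.2,"y":0.5,"z":-0.15,"wx":2.6,"wy":-1.1,"wz":4.6,"gripper":8.5},{"x":-3.2,"y":0.5,"z":-0.15,"wx":2.6,"wy":-1.1,"wz":4.6,"gripper":8.5},{"x":-3.2,"y":0.5,"z":-0.15,"wx":2.6,"wy":-1.1,"wz":4.6,"gripper":8.5},{"x":-3.2,"y":0.5,"z":-0.15,"wx":2.6,"wy":-1.1,"wz":4.6,"gripper":8.5}]' >/dev/null;  python3 -m jog '[{"x":0,"y":0,"z":0,"wx":0,"wy":0,"wz":0,"gripper":8.5},{"x":0,"y":0,"z":0,"wx":0,"wy":0,"wz":0,"gripper":8.5},{"x":0,"y":0,"z":0,"wx":0,"wy":0,"wz":0,"gripper":8.5}]'
python3 -c "
from h import *
house('yellow_house'); roof('yellow_house')
rows([592,-211,80],tool(-25.5),n=4)
"
```

```text
clock: 19.7
tool_pos: [588.8, -207.5, 149.2]
orientation: [179.9, -0.5, 64.4]
ft_force: [-0.5, 0.2, 0.2]
width: 85.3
grip_force: 0.0
wrist yellow_house [ 592.7 -210.5   -2. ] 0.74
wrist yellow_house_door [ 578.1 -203.    21.9] 0.89
yaw -27.2 len 16.4
roof yellow_house [array([ 592.8, -213. ]), array([45.7, 41.9]), np.float64(64.4)]
4 rows  x,y,z [-0.06, 0.11, 1.76]  w [0.04, -0.12, -0.01]  sum cm [-0.25, 0.42, 7.02]
```

```bash
python3 -m jog '[{"x":-0.15,"y":0.25,"z":1,"wx":0,"wy":-0.4,"wz":0,"gripper":8.5},{"x":-0.15,"y":0.25,"z":2,"wx":0,"wy":0,"wz":0,"gripper":8.5},{"x":0,"y":0,"z":3,"wx":0,"wy":0,"wz":0,"gripper":8.5},{"x":0,"y":0,"z":2,"wx":0,"wy":0,"wz":0,"gripper":8.5},{"x":0,"y":0,"z":0,"wx":0,"wy":0,"wz":0,"gripper":8.5},{"x":0,"y":0,"z":0,"wx":0,"wy":0,"wz":0,"gripper":8.5}]'
python3 -c "
from h import *
rows([592.5,-211.5,14],tool(-25.5),n=4)
"
```

```text
clock: 20.4
tool_pos: [591.6, -213.3, 69.2]
orientation: [180.0, -0.1, 64.3]
ft_force: [-0.1, -0.1, -0.2]
width: 84.9
grip_force: 0.0
4 rows  x,y,z [0.05, 0.0, 1.38]  w [0.01, -0.01, -0.04]  sum cm [0.19, 0.0, 5.52]
```

```bash
python3 -m jog '[{"x":0.15,"y":0,"z":2,"wx":0,"wy":0,"wz":0,"gripper":8.5},{"x":0,"y":0,"z":2,"wx":0,"wy":0,"wz":0,"gripper":8.5},{"x":0,"y":0,"z":1.2,"wx":0,"wy":0,"wz":0,"gripper":8.5},{"x":0,"y":0,"z":0.3,"wx":0,"wy":0,"wz":0,"gripper":8.5},{"x":0,"y":0,"z":0,"wx":0,"wy":0,"wz":0,"gripper":3.5},{"x":0,"y":0,"z":0,"wx":0,"wy":0,"wz":0,"gripper":3.5},{"x":0,"y":0,"z":0,"wx":0,"wy":0,"wz":0,"gripper":3.5},{"x":0,"y":0,"z":0,"wx":0,"wy":0,"wz":0,"gripper":3.5},{"x":0,"y":0,"z":0,"wx":0,"wy":0,"wz":0,"gripper":3.5}]' 25
python3 -c "
from h import *
held('yellow_house')"
python3 -m jog '[{"x":0,"y":0,"z":-1,"wx":0,"wy":0,"wz":0,"gripper":3.5},{"x":0,"y":0,"z":-3,"wx":0,"wy":0,"wz":0,"gripper":3.5},{"x":0,"y":0,"z":-4,"wx":0,"wy":0,"wz":0,"gripper":3.5},{"x":0,"y":0,"z":-4,"wx":0,"wy":0,"wz":0,"gripper":3.5},{"x":0,"y":0,"z":-4,"wx":0,"wy":0,"wz":0,"gripper":3.5},{"x":0,"y":0,"z":0,"wx":0,"wy":0,"wz":0,"gripper":3.5}]'
python3 -c "
from h import *
rows(dk(22.5,115,125),TR,n=10)
"
```

```text
clock: 21.15
tool_pos: [594.0, -212.8, 16.8]
orientation: [179.7, -0.1, 64.3]
ft_force: [-0.5, -0.3, 5.0]
width: 41.6
grip_force: 26.4
rows at ridge col 240 359 cols 209 324
[ 2.6 -0.6 19.3]
clock: 21.75
tool_pos: [596.9, -212.5, 184.4]
orientation: [179.1, -0.2, 64.3]
ft_force: [1.6, 0.3, 0.1]
width: 41.0
grip_force: 25.9
10 rows  x,y,z [3.54, -1.18, 0.13]  w [-2.55, 1.17, -4.59]  sum cm [28.43, -22.65, 2.4]
```

```bash
python3 -m jog '[{"x":3.54,"y":-1.18,"z":0.1,"wx":-2.55,"wy":1.2,"wz":-4.6,"gripper":3.5},{"x":3.54,"y":-1.18,"z":0.1,"wx":-2.55,"wy":1.2,"wz":-4.6,"gripper":3.5},{"x":3.54,"y":-1.18,"z":0.1,"wx":-2.55,"wy":1.2,"wz":-4.6,"gripper":3.5},{"x":3.54,"y":-1.18,"z":0.1,"wx":-2.55,"wy":1.2,"wz":-4.6,"gripper":3.5},{"x":3.54,"y":-1.18,"z":0.1,"wx":-2.55,"wy":1.2,"wz":-4.6,"gripper":3.5},{"x":3.54,"y":-1.18,"z":0.1,"wx":-2.55,"wy":1.2,"wz":-4.6,"gripper":3.5},{"x":3.54,"y":-1.18,"z":0.1,"wx":-2.55,"wy":1.2,"wz":-4.6,"gripper":3.5},{"x":3.54,"y":-1.18,"z":0.1,"wx":-2.55,"wy":1.2,"wz":-4.6,"gripper":3.5},{"x":3.54,"y":-1.18,"z":0.1,"wx":-2.55,"wy":1.2,"wz":-4.6,"gripper":3.5},{"x":3.54,"y":-1.18,"z":0.1,"wx":-2.55,"wy":1.2,"wz":-4.6,"gripper":3.5}]' >/dev/null;  python3 -m jog '[{"x":0,"y":0,"z":0,"wx":0,"wy":0,"wz":0,"gripper":3.5},{"x":0,"y":0,"z":0,"wx":0,"wy":0,"wz":0,"gripper":3.5},{"x":0,"y":0,"z":0,"wx":0,"wy":0,"wz":0,"gripper":3.5},{"x":0,"y":0,"z":0,"wx":0,"wy":0,"wz":0,"gripper":3.5}]'
python3 -c "
from h import *
pose(); rows(dk(22.5,115,75),TR,n=4)
"
```

```text
clock: 22.92
tool_pos: [512.3, 140.4, 154.7]
orientation: [152.4, -0.7, 111.3]
ft_force: [0.4, -0.5, -1.7]
width: 41.7
grip_force: 25.9
deck tcp [ 17.3 115.2 124.6] rot err [0.4 0.6 0.4] F deck [-0.6 -0.7 -1.6] w 41.7 t 22.92
4 rows  x,y,z [-0.01, 0.14, 1.24]  w [-0.1, -0.15, -0.09]  sum cm [-0.07, 0.55, 4.96]
```

```bash
python3 -m jog '[{"x":0,"y":0.14,"z":1.25,"wx":-0.1,"wy":-0.15,"wz":-0.1,"gripper":3.5},{"x":0,"y":0.14,"z":1.25,"wx":-0.1,"wy":-0.15,"wz":-0.1,"gripper":3.5},{"x":0,"y":0.14,"z":1.25,"wx":-0.1,"wy":-0.15,"wz":-0.1,"gripper":3.5},{"x":0,"y":0.14,"z":1.25,"wx":-0.1,"wy":-0.15,"wz":-0.1,"gripper":3.5},{"x":0,"y":0,"z":0,"wx":0,"wy":0,"wz":0,"gripper":3.5},{"x":0,"y":0,"z":0,"wx":0,"wy":0,"wz":0,"gripper":3.5},{"x":0,"y":0,"z":0,"wx":0,"wy":0,"wz":0,"gripper":3.5}]'
python3 -c "
from h import *
pose(); rows(dk(22.5,115,19),TR,n=6)
eyes.read_camera('wrist');eyes.read_camera('top');eyes.read_camera('side')
for c in ('wrist','top','side'): print([ (wd(d['centre']).round(1),round(d['score'],2)) for d in eyes.landmark_of('slider_push',c)[:1]])
"
```

```text
clock: 23.5
tool_pos: [537.6, 151.4, 112.9]
orientation: [152.0, -0.0, 111.4]
ft_force: [0.4, 0.4, -0.7]
width: 41.7
grip_force: 25.9
deck tcp [ 22.1 116.3  74.7] rot err [ 0.   0.1 -0.1] F deck [ 0.1  0.3 -0.9] w 41.7 t 23.5
6 rows  x,y,z [-0.02, 0.01, 0.93]  w [-0.0, -0.01, 0.01]  sum cm [-0.14, 0.04, 5.57]
[(array([ 38.7, 167.2,  22.4]), 0.56)]
[(array([-3. , 26.3, 12.3]), 0.68)]
[(array([ 35.9, 167.6,  25.1]), 0.68)]
```

```bash
python3 -m jog '[{"x":0,"y":0,"z":1,"wx":0,"wy":0,"wz":0,"gripper":3.5},{"x":0,"y":0,"z":1,"wx":0,"wy":0,"wz":0,"gripper":3.5},{"x":0,"y":0,"z":1,"wx":0,"wy":0,"wz":0,"gripper":3.5},{"x":0,"y":0,"z":1,"wx":0,"wy":0,"wz":0,"gripper":3.5},{"x":0,"y":0,"z":1,"wx":0,"wy":0,"wz":0,"gripper":3.5},{"x":0,"y":0,"z":0.4,"wx":0,"wy":0,"wz":0,"gripper":3.5},{"x":0,"y":0,"z":0.1,"wx":0,"wy":0,"wz":0,"gripper":3.5},{"x":0,"y":0,"z":0,"wx":0,"wy":0,"wz":0,"gripper":3.5},{"x":0,"y":0,"z":0,"wx":0,"wy":0,"wz":0,"gripper":3.5}]'
python3 -c "
from h import *
pose()"
```

```text
clock: 24.55
tool_pos: [561.3, 161.4, 64.5]
orientation: [152.0, 0.0, 111.5]
ft_force: [-0.1, 0.5, -1.4]
width: 41.4
grip_force: 25.9
deck tcp [ 22.  117.1  19.9] rot err [ 0.   0.1 -0.2] F deck [-0.5  0.5 -1.2] w 41.4 t 24.55
```

```bash
python3 -m jog '[{"x":0,"y":0,"z":0.2,"wx":0,"wy":0,"wz":0,"gripper":3.5},{"x":0,"y":0,"z":0.15,"wx":0,"wy":0,"wz":0,"gripper":3.5},{"x":0,"y":0,"z":0,"wx":0,"wy":0,"wz":0,"gripper":3.5},{"x":0,"y":0,"z":0,"wx":0,"wy":0,"wz":0,"gripper":3.5}]'
python3 -m jog '[{"x":0,"y":0,"z":0.1,"wx":0,"wy":0,"wz":0,"gripper":3.5},{"x":0,"y":0,"z":0,"wx":0,"wy":0,"wz":0,"gripper":3.5}]'; python3 -c "
from h import *
pose()"
```

```text
clock: 24.88
tool_pos: [562.8, 162.1, 61.1]
orientation: [152.0, 0.0, 111.5]
ft_force: [0.1, -0.4, -1.5]
width: 41.6
grip_force: 25.9
clock: 25.05
tool_pos: [563.3, 162.3, 60.1]
orientation: [152.0, 0.0, 111.5]
ft_force: [-0.4, 0.2, -0.9]
width: 41.4
grip_force: 25.9
deck tcp [ 21.9 117.1  15. ] rot err [ 0.   0.1 -0.2] F deck [-0.7  0.3 -0.7] w 41.4 t 25.05
```

```bash
python3 -m jog '[{"x":0,"y":0,"z":0.1,"wx":0,"wy":0,"wz":0,"gripper":3.5},{"x":0,"y":0,"z":0,"wx":0,"wy":0,"wz":0,"gripper":3.5}]'; python3 -c "
from h import *
pose()"
```

```text
clock: 25.22
tool_pos: [563.4, 162.2, 59.7]
orientation: [152.0, 0.1, 111.5]
ft_force: [-6.1, -3.1, 9.0]
width: 41.4
grip_force: 27.3
deck tcp [ 21.8 117.   14.6] rot err [ 0.   0.  -0.2] F deck [-1.8 -0.7 11.1] w 41.4 t 25.22
```

Contact is at 14.6 mm, as expected. I'll release and take a look.

```bash
python3 -m jog '[{"x":0,"y":0,"z":-0.05,"wx":0,"wy":0,"wz":0,"gripper":3.5},{"x":0,"y":0,"z":0,"wx":0,"wy":0,"wz":0,"gripper":7},{"x":0,"y":0,"z":0,"wx":0,"wy":0,"wz":0,"gripper":7},{"x":0,"y":0,"z":0,"wx":0,"wy":0,"wz":0,"gripper":7},{"x":0,"y":0,"z":-1.5,"wx":0,"wy":0,"wz":0,"gripper":8},{"x":0,"y":0,"z":-3,"wx":0,"wy":0,"wz":0,"gripper":8.5},{"x":0,"y":0,"z":-3.5,"wx":0,"wy":0,"wz":0,"gripper":8.5},{"x":0,"y":0,"z":-3,"wx":0,"wy":0,"wz":0,"gripper":8.5},{"x":0,"y":0,"z":0,"wx":0,"wy":0,"wz":0,"gripper":8.5},{"x":0,"y":0,"z":0,"wx":0,"wy":0,"wz":0,"gripper":8.5}]'
python3 -c "
from h import *
pose(); 
for h in ('red_house','blue_house','yellow_house'): hdeck(h,('side','top'))
for c in ('top','side','wrist'): print(c,[ (wd(d['centre']).round(1),round(d['score'],2)) for d in eyes.landmark_of('slider_push',c)[:1]])
"
```

```text
clock: 26.05
tool_pos: [530.7, 146.9, 130.8]
orientation: [152.0, 0.2, 111.2]
ft_force: [0.4, 0.0, 0.6]
width: 84.9
grip_force: 0.0
deck tcp [ 23.3 114.6  94.3] rot err [-0.  -0.2 -0. ] F deck [ 0.7 -0.1  0.3] w 84.9 t 26.05
side red_house [17.7 27.9  0.3] 0.85
side red_house_door [ 0.1 23.9 18.5] 0.57
top red_house [18.4 23.6  0.8] 0.88
top red_house_door [-0.2 25.1 13.3] 0.78
side blue_house_door [-0.7 73.3 15. ] 0.77
top blue_house [23.8 72.6  1.7] 0.83
top blue_house_door [-0.1 75.4 14.1] 0.72
side yellow_house [ 20.8 117.1   1.2] 0.65
side yellow_house_door [ -1.  116.9  12.1] 0.48
top yellow_house_door [  2.5 117.3  15.2] 0.72
top [(array([ 33.2, 172.7,  20.2]), 0.76)]
side [(array([ 32.8, 168.6,  20.6]), 0.67)]
wrist [(array([ 38.7, 167.2,  22.4]), 0.56)]
```

```bash
python3 -m jog '[{"x":2.8,"y":0.35,"z":0,"wx":0,"wy":0,"wz":0,"gripper":0},{"x":2.8,"y":0.35,"z":0,"wx":0,"wy":0,"wz":0,"gripper":0},{"x":2.8,"y":0.35,"z":0,"wx":0,"wy":0,"wz":0,"gripper":0},{"x":0,"y":0,"z":0,"wx":0,"wy":0,"wz":0,"gripper":0},{"x":0,"y":0,"z":0,"wx":0,"wy":0,"wz":0,"gripper":0},{"x":0,"y":0,"z":0,"wx":0,"wy":0,"wz":0,"gripper":0}]'
python3 -c "
from h import *
pose(); rows(dk(35,200,12),TR,n=5); snap('wrist','w20')
for t in ('slider_push',): print([ (wd(d['centre']).round(1),round(d['score'],2)) for d in eyes.landmark_of(t,'wrist')[:1]])
"
```

```text
clock: 27.6
tool_pos: [508.1, 228.6, 134.3]
orientation: [152.1, 0.2, 111.3]
ft_force: [-0.1, -0.1, -1.1]
width: 11.9
grip_force: 0.0
deck tcp [ 32.5 199.   93.3] rot err [ 0.1 -0.1 -0.1] F deck [-0.6 -0.1 -0.9] w 11.9 t 27.6
5 rows  x,y,z [0.02, 0.05, 1.63]  w [-0.02, 0.03, 0.02]  sum cm [0.12, 0.26, 8.13]
[(array([ 38.1, 167.6,  22.6]), 0.79)]
```

View pics/w20.png

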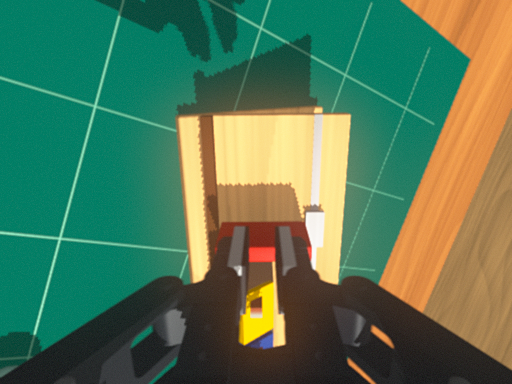

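The slider's outer face base is at row 222 (columns 218–310), with the deck end at row 113 and the yellow and blue roofs beyond. The fingers line up with the slider's middle.

```bash
python3 -c "
from h import *
cp=eyes.camera_params('wrist'); K,T=cp['K'],cp['pose']
def onplane(px,h):
    d=DRm.T@T[:3,:3]@np.array([(px[0]-K[0,2])/K[0,0],-(px[1]-K[1,2])/K[1,1],-1.]); c=wd(T[:3,3]); return (c+d*(h-c[2])/d[2]).round(1)
print(onplane((262,222),0),onplane((262,248),41),onplane((262,261),41),onplane((200,115),0))
"
python3 -m jog '[{"x":0,"y":0,"z":1.6,"wx":0,"wy":0,"wz":0,"gripper":0},{"x":0,"y":0.05,"z":1.6,"wx":0,"wy":0,"wz":0,"gripper":0},{"x":0,"y":0.05,"z":1.6,"wx":0,"wy":0,"wz":0,"gripper":0},{"x":0,"y":0.05,"z":1.6,"wx":0,"wy":0,"wz":0,"gripper":0},{"x":0,"y":0.05,"z":1.6,"wx":0,"wy":0,"wz":0,"gripper":0},{"x":0,"y":0,"z":0,"wx":0,"wy":0,"wz":0,"gripper":0},{"x":0,"y":0,"z":0,"wx":0,"wy":0,"wz":0,"gripper":0}]'
python3 -c "
from h import *
pose()"
```

```text
[ 31.8 165.7   0. ] [ 31.9 166.1  41. ] [ 31.9 156.1  41. ] [-12.4 249.7   0. ]
clock: 28.28
tool_pos: [544.5, 242.0, 63.8]
orientation: [152.2, 0.1, 111.2]
ft_force: [0.3, -0.8, -0.5]
width: -0.1
grip_force: 0.0
deck tcp [ 33.7 198.2  12.9] rot err [ 0.2 -0.1 -0. ] F deck [-0.2 -0.8 -0.4] w -0.1 t 28.28
```

```bash
python3 -m jog '[{"x":-0.5,"y":0,"z":0,"wx":0,"wy":0,"wz":0,"gripper":0},{"x":-0.5,"y":0,"z":0,"wx":0,"wy":0,"wz":0,"gripper":0},{"x":-0.4,"y":0,"z":0,"wx":0,"wy":0,"wz":0,"gripper":0},{"x":-0.3,"y":0,"z":0,"wx":0,"wy":0,"wz":0,"gripper":0},{"x":-0.3,"y":0,"z":0,"wx":0,"wy":0,"wz":0,"gripper":0},{"x":-0.3,"y":0,"z":0,"wx":0,"wy":0,"wz":0,"gripper":0},{"x":-0.3,"y":0,"z":0,"wx":0,"wy":0,"wz":0,"gripper":0},{"x":0,"y":0,"z":0,"wx":0,"wy":0,"wz":0,"gripper":0}]'
python3 -c "
from h import *
pose()"
python3 -m jog '[{"x":-0.3,"y":0,"z":0,"wx":0,"wy":0,"wz":0,"gripper":0},{"x":-0.3,"y":0,"z":0,"wx":0,"wy":0,"wz":0,"gripper":0},{"x":-0.3,"y":0,"z":0,"wx":0,"wy":0,"wz":0,"gripper":0},{"x":-0.3,"y":0,"z":0,"wx":0,"wy":0,"wz":0,"gripper":0},{"x":0,"y":0,"z":0,"wx":0,"wy":0,"wz":0,"gripper":0}]'
python3 -c "
from h import *
pose()"
```

```text
clock: 28.95
tool_pos: [554.4, 218.9, 65.1]
orientation: [152.1, 0.1, 111.3]
ft_force: [0.5, 0.6, 0.7]
width: 0.0
grip_force: 0.4
deck tcp [ 35.  173.2  13.6] rot err [ 0.1 -0.1 -0.1] F deck [0.9 0.3 0.2] w 0.0 t 28.95
clock: 29.37
tool_pos: [558.9, 207.0, 64.8]
orientation: [152.1, 0.2, 111.3]
ft_force: [0.0, 0.8, 0.8]
width: -0.2
grip_force: 0.4
deck tcp [ 34.8 160.4  13.4] rot err [ 0.1 -0.2 -0. ] F deck [0.6 0.7 0.5] w -0.2 t 29.37
```

```bash
python3 -m jog '[{"x":-0.25,"y":0,"z":0,"wx":0,"wy":0,"wz":0,"gripper":0},{"x":-0.25,"y":0,"z":0,"wx":0,"wy":0,"wz":0,"gripper":0},{"x":-0.25,"y":0,"z":0,"wx":0,"wy":0,"wz":0,"gripper":0},{"x":-0.25,"y":0,"z":0,"wx":0,"wy":0,"wz":0,"gripper":0}]'
python3 -c "
from h import *
pose(); eyes.read_camera('side'); eyes.read_camera('top')
for c in ('top','side'): print(c,[ (wd(d['centre']).round(1),round(d['score'],2)) for d in eyes.landmark_of('slider_push',c)[:1]])
pose(); hdeck('yellow_house',('top',))"
```

```text
clock: 29.7
tool_pos: [562.0, 198.9, 64.8]
orientation: [152.1, 0.1, 111.4]
ft_force: [1.6, 3.6, -1.1]
width: 0.3
grip_force: 1.7
deck tcp [ 34.8 151.7  13.4] rot err [ 0.1 -0.  -0.1] F deck [ 1.9  2.8 -2.3] w 0.3 t 29.7
top [(array([ 36.7, 139.3,  25.8]), 0.63)]
side [(array([ 32.6, 139.6,  21.1]), 0.73)]
deck tcp [ 34.7 150.8  13.5] rot err [ 0.1 -0.2 -0.1] F deck [ 0.5  1.3 -0.9] w -0.3 t 29.9
top yellow_house [ 21.8 107.3   2.6] 0.82
top yellow_house_door [ -0.3 109.8  18.6] 0.65
```

```bash
python3 -m jog '[{"x":-0.15,"y":0,"z":0,"wx":0,"wy":0,"wz":0,"gripper":0},{"x":-0.15,"y":0,"z":0,"wx":0,"wy":0,"wz":0,"gripper":0},{"x":-0.1,"y":0,"z":0,"wx":0,"wy":0,"wz":0,"gripper":0},{"x":0,"y":0,"z":0,"wx":0,"wy":0,"wz":0,"gripper":0}]'
python3 -c "
from h import *
pose()"
python3 -m jog '[{"x":-0.1,"y":0,"z":0,"wx":0,"wy":0,"wz":0,"gripper":0},{"x":-0.05,"y":0,"z":0,"wx":0,"wy":0,"wz":0,"gripper":0}]'
python3 -c "
from h import *
pose()"
```

```text
clock: 30.38
tool_pos: [563.3, 195.1, 64.7]
orientation: [152.1, 0.1, 111.4]
ft_force: [0.1, 3.2, -0.5]
width: -0.0
grip_force: 1.8
deck tcp [ 34.6 147.7  13.5] rot err [ 0.1 -0.1 -0.1] F deck [ 0.9  2.9 -1. ] w -0.0 t 30.38
clock: 30.55
tool_pos: [563.9, 193.7, 64.8]
orientation: [152.1, 0.1, 111.4]
ft_force: [-1.0, 3.3, -1.0]
width: -0.1
grip_force: 2.0
deck tcp [ 34.6 146.2  13.5] rot err [ 0.1 -0.1 -0.1] F deck [-0.3  3.4 -1. ] w -0.1 t 30.55
```

```bash
for i in 1; do python3 -m jog '[{"x":-0.1,"y":0,"z":0,"wx":0,"wy":0,"wz":0,"gripper":0},{"x":0,"y":0,"z":0,"wx":0,"wy":0,"wz":0,"gripper":0}]' | grep ft; done
python3 -c "
from h import *
pose()"
python3 -m jog '[{"x":-0.1,"y":0,"z":0,"wx":0,"wy":0,"wz":0,"gripper":0},{"x":0,"y":0,"z":0,"wx":0,"wy":0,"wz":0,"gripper":0}]' |grep ft
python3 -c "
from h import *
pose()"
```

```text
ft_force: [-0.3, 4.3, -1.2]
deck tcp [ 34.7 144.8  13.5] rot err [ 0.1 -0.1 -0.1] F deck [ 0.6  4.2 -1.6] w -0.2 t 30.72
ft_force: [0.4, 2.9, -0.4]
deck tcp [ 34.7 143.6  13.5] rot err [ 0.1 -0.1 -0.1] F deck [ 1.1  2.6 -1. ] w 0.2 t 30.88
```

```bash
python3 -m jog '[{"x":-0.08,"y":0,"z":0,"wx":0,"wy":0,"wz":0,"gripper":0},{"x":0,"y":0,"z":0,"wx":0,"wy":0,"wz":0,"gripper":0}]' | grep ft
python3 -c "
from h import *
pose()"
python3 -m jog '[{"x":-0.05,"y":0,"z":0,"wx":0,"wy":0,"wz":0,"gripper":0},{"x":0,"y":0,"z":0,"wx":0,"wy":0,"wz":0,"gripper":0}]' |grep ft
python3 -c "
from h import *
pose()"
```

```text
ft_force: [-0.7, 4.1, -0.2]
deck tcp [ 34.7 142.8  13.5] rot err [ 0.1 -0.1 -0.1] F deck [ 0.7  4.1 -0.6] w 0.0 t 31.05
ft_force: [-1.0, 4.0, -1.1]
deck tcp [ 34.7 142.4  13.5] rot err [ 0.1 -0.1 -0.1] F deck [-0.   4.1 -1.2] w -0.0 t 31.22
```

```bash
python3 -m jog '[{"x":-0.08,"y":0,"z":0,"wx":0,"wy":0,"wz":0,"gripper":0},{"x":0,"y":0,"z":0,"wx":0,"wy":0,"wz":0,"gripper":0}]' | grep ft
python3 -m jog '[{"x":-0.08,"y":0,"z":0,"wx":0,"wy":0,"wz":0,"gripper":0},{"x":0,"y":0,"z":0,"wx":0,"wy":0,"wz":0,"gripper":0}]' |grep ft
python3 -c "
from h import *
pose()
eyes.read_camera('side'); eyes.read_camera('top')
for c in ('top','side'): print(c,[ (wd(d['centre']).round(1),round(d['score'],2)) for d in eyes.landmark_of('slider_push',c)[:1]])
for h in ('red_house','blue_house','yellow_house'): hdeck(h,('side','top'))
pose()"
```

```text
ft_force: [-0.0, 4.4, -2.4]
ft_force: [-0.2, 5.0, -2.3]
deck tcp [ 34.7 141.4  13.5] rot err [ 0.1 -0.  -0.1] F deck [ 0.3  4.8 -2.8] w -0.2 t 31.55
top [(array([ 33.9, 134.4,  24.8]), 0.69)]
side [(array([ 29.2, 128.9,  21. ]), 0.73)]
side red_house [19.  21.3  1. ] 0.63
side red_house_door [-1.1 16.1 16.1] 0.85
top red_house [18.3 17.4  3.4] 0.72
top red_house_door [ 1.9 20.9 13.7] 0.53
side blue_house [18.5 58.5 -2. ] 0.65
side blue_house_door [-1.1 60.1 13. ] 0.47
top blue_house [21.4 59.8  3.6] 0.67
top blue_house_door [ 0.8 56.8 14.1] 0.65
side yellow_house [20.9 96.9  0.7] 0.57
side yellow_house_door [ 2.3 98.9 15. ] 0.66
top yellow_house [ 17.7 101.7   3.5] 0.59
top yellow_house_door [  1.8 101.4  17.5] 0.79
deck tcp [ 34.7 141.4  13.5] rot err [ 0.1 -0.1 -0.1] F deck [-0.1  4.6 -1.6] w 0.3 t 32.65
```

```bash
python3 -m jog '[{"x":-0.08,"y":0,"z":0,"wx":0,"wy":0,"wz":0,"gripper":0},{"x":0,"y":0,"z":0,"wx":0,"wy":0,"wz":0,"gripper":0}]' | grep ft
python3 -c "
from h import *
pose()"
python3 -m jog '[{"x":-0.06,"y":0,"z":0,"wx":0,"wy":0,"wz":0,"gripper":0},{"x":0,"y":0,"z":0,"wx":0,"wy":0,"wz":0,"gripper":0}]' |grep ft
python3 -c "
from h import *
pose()"
```

```text
ft_force: [-0.7, 5.9, -3.1]
deck tcp [ 34.7 141.3  13.5] rot err [ 0.1  0.  -0.1] F deck [-0.1  5.8 -3.4] w -0.4 t 32.82
ft_force: [-0.8, 7.7, -2.7]
deck tcp [ 34.7 141.4  13.5] rot err [ 0.1  0.1 -0.2] F deck [ 0.6  7.5 -3.3] w -0.1 t 32.98
```

```bash
python3 -m jog '[{"x":-0.08,"y":0,"z":0,"wx":0,"wy":0,"wz":0,"gripper":0},{"x":-0.08,"y":0,"z":0,"wx":0,"wy":0,"wz":0,"gripper":0},{"x":0,"y":0,"z":0,"wx":0,"wy":0,"wz":0,"gripper":0},{"x":0,"y":0,"z":0,"wx":0,"wy":0,"wz":0,"gripper":0}]' | grep ft
python3 -c "
from h import *
pose()"
```

```text
ft_force: [-1.2, 8.6, -2.9]
deck tcp [ 34.6 141.4  13.5] rot err [ 0.1  0.2 -0.2] F deck [ 0.5  8.5 -3.5] w -0.2 t 33.32
```

```bash
python3 -m jog '[{"x":-0.1,"y":0,"z":0,"wx":0,"wy":0,"wz":0,"gripper":0},{"x":-0.1,"y":0,"z":0,"wx":0,"wy":0,"wz":0,"gripper":0},{"x":-0.1,"y":0,"z":0,"wx":0,"wy":0,"wz":0,"gripper":0},{"x":0,"y":0,"z":0,"wx":0,"wy":0,"wz":0,"gripper":0},{"x":0,"y":0,"z":0,"wx":0,"wy":0,"wz":0,"gripper":0},{"x":0,"y":0,"z":0,"wx":0,"wy":0,"wz":0,"gripper":0}]' | grep ft
python3 -c "
from h import *
pose()"
```

```text
ft_force: [-2.5, 14.4, -3.3]
deck tcp [ 34.6 141.4  13.6] rot err [ 0.1  0.5 -0.4] F deck [ 1.  14.3 -4.3] w 0.3 t 33.82
```

The row is pressed at 14 N and nothing is moving any more. I'll back off along deck +y, then lift.

```bash
python3 -m jog '[{"x":0.2,"y":0,"z":0,"wx":0,"wy":0,"wz":0,"gripper":0},{"x":0.5,"y":0,"z":0,"wx":0,"wy":0,"wz":0,"gripper":0},{"x":1,"y":0,"z":0,"wx":0,"wy":0,"wz":0,"gripper":0},{"x":1.5,"y":0,"z":0,"wx":0,"wy":0,"wz":0,"gripper":0},{"x":0,"y":0,"z":-2,"wx":0,"wy":0,"wz":0,"gripper":0},{"x":0,"y":0,"z":-3,"wx":0,"wy":0,"wz":0,"gripper":0},{"x":0,"y":0,"z":-3,"wx":0,"wy":0,"wz":0,"gripper":0},{"x":0,"y":0,"z":0,"wx":0,"wy":0,"wz":0,"gripper":0},{"x":0,"y":0,"z":0,"wx":0,"wy":0,"wz":0,"gripper":0}]' | grep ft
python3 -c "
from h import *
pose()
for h in ('red_house','blue_house','yellow_house'): hdeck(h,('side','top'))
for c in ('top','side'): print(c,[ (wd(d['centre']).round(1),round(d['score'],2)) for d in eyes.landmark_of('slider_push',c)[:1]])
"
```

```text
ft_force: [-0.1, 0.6, -0.6]
deck tcp [ 36.1 166.2  83.8] rot err [-0.  -0.3 -0. ] F deck [-0.2  0.6 -0.6] w 0.2 t 34.57
side red_house [16.1 22.8  2.8] 0.69
side red_house_door [ 1.9 17.6 16.6] 0.75
top red_house [21.5 18.2  1.5] 0.68
top red_house_door [-0.1 19.9 15.2] 0.81
side blue_house [19.  58.8  2.1] 0.59
side blue_house_door [ 1.  60.2 14.1] 0.7
top blue_house [19.9 57.2  3.7] 0.79
top blue_house_door [-0.3 56.8 11.9] 0.74
side yellow_house [20.1 99.6  0.5] 0.76
side yellow_house_door [ 0.9 99.2 15.7] 0.59
top yellow_house [ 18.8 101.9   5.5] 0.81
top yellow_house_door [ 0.7 98.8 17.8] 0.55
top [(array([ 34. , 132.3,  22.6]), 0.57)]
side [(array([ 33.1, 129.3,  20.3]), 0.45)]
```

```bash
python3 -c "
from rig import env
print(env.finish_job())"
```

```text
the job is handed in; nothing more can be done
None
```

I handed the job in. By the last network readings, red, blue and yellow stand in a closed row against the end stop with doors at the lip, and the slider rests against yellow. The row was pressed with about 14 N at the tool. No verdict came back and I did not view a final picture.

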